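Torque the can opener's clamp bolt until the wrench breaks over

TASK

Take the break-over torque wrench, fit its square socket fully down over the square bolt on the can opener's foot and turn the bolt clockwise (seen from above) until the wrench trips: its handle gives way and swings on ahead of the socket. Stop as soon as it trips, without forcing anything, lift the wrench off without resetting it, and stand it back on the bare worktop clear of the foot. Do not disturb the glass and the two jars.

Things in the scene. Friction and masses are not known exactly. Their poses are not given: they have to be found in the camera images.
- opener_foot: bench can opener, fixed to the worktop: light metal plate 210 x 120 x 12 mm (long side along its x), the bolt near its -x end; near its +x end a sleeve (60 x 68 mm) carrying a steel bar with a crank, up to z 213 mm. Origin at the centre of the plate's underside, on the worktop; turned up to 0.2 rad about z
- bolt: steel bolt on the plate, 60 mm from its centre: square head 24 x 24 mm (sides along its x, y), 22 mm tall, top 5 mm bevelled to 17 mm, on a round flange 50 mm across. Origin: centre of the flange's top, 24 mm above the worktop; z up. Turns about z with light friction (0.3 N m) through an unknown 0.2 to 0.9 rad clockwise, then hard up against its seat
- wrench: handle of the loose torque wrench (0.42 kg in all, top at 66 mm): level grey plastic bar 22 mm wide, 24 mm tall, its middle 52 mm above the underside, from x = -52 to -178 mm of the socket's axis; a leg under its far end (x = -163 mm) holds it level when it stands. Origin on the socket's axis at the underside; z up, handle along -x
- socket (a point): centre of the mouth of the wrench's steel socket (42 x 42 mm outside; square hole 26.5 mm wide, 28 mm deep, open below), at the wrench's origin; its axes turn with the socket, parallel to the handle's while the wrench is set. Fully seated, the mouth lies on the bolt's flange, with about 0.1 rad of play each way
- grip (a point): grip point on the handle, mid-height, 90 mm from the socket's axis, handle's axes. The handle pivots on the socket's axis: stiff up to about 1.4 N m clockwise, then it gives way and swings ahead of the socket, resistance falling (0.9 N m at 0.2 rad), dead stop at 0.5 rad; it stays where left. Tripped above 0.12 rad, forced beyond 0.36 rad
- glass_1: drinking glass, 81 mm across, 92 mm tall, loose; origin at the centre of its underside
- spice_jar_1: spice jar, 41 mm across, 105 mm tall, loose; origin at the centre of its underside
- jar_1: lidded jar, 64 mm across, 94 mm tall, loose; origin at the centre of its underside
There are look-alikes about, which are no part of the job. There is more than one size of the wrench; the job needs the larger.

How it is judged:
On the way, in this order (a step that is already met when the one before it is completed fails the run):
1. the wrench, still set, is fully down on the bolt (z of socket in the frame of bolt between -0.004 and 0.006 m and horizontal distance between socket and bolt below 0.005 m and angle between the x axis of wrench and the x axis of socket, either way round below 0.06 rad), for 0.2 s.
2. the wrench trips while seated on the bolt (z of socket in the frame of bolt below 0.01 m and horizontal distance between socket and bolt below 0.006 m and angle between the x axis of wrench and the x axis of socket, either way round above 0.12 rad), for 0.1 s.
At the end, for the whole second after the job is handed in: the wrench stands level on the worktop (underside within 5 mm of it, tilted less than 0.08 rad), at rest and let go, its socket more than 80 mm from the bolt, its handle still tripped more than 0.12 rad relative to the socket (angle between the x axis of wrench and the x axis of socket, either way round above 0.12 rad and height (world z) of wrench below 0.005 m and angle between wrench's own z axis and vertical below 0.08 rad and height (world z) of grip below 0.06 m and linear speed of wrench below 0.02 m/s and horizontal distance between socket and bolt above 0.08 m); the robot touches nothing.
It fails at once if the handle is forced on more than 0.36 rad past its set position (angle between the x axis of wrench and the x axis of socket, either way round above 0.36 rad).
It fails at once if the wrench is jammed against the bolt or foot with more than 40 N while it is not fully down (contact force between wrench and opener_foot above 40 N and z of socket in the frame of bolt above 0.008 m).
It fails at once if the socket's contact forces on the bolt and foot add up to more than 180 N (contact force between wrench and opener_foot above 180 N).
It fails at once if the glass or a jar is shifted more than 30 mm (distance of any of glass_1, spice_jar_1, jar_1 from where it was at the start of the episode above 0.03 m).
It also fails if it takes over 72 s, if anything falls off the work surface, if the arm or the gripper's body presses on something with over 40 N, if the wrist force passes 120 N, or if a joint passes its speed limit or range.

ROBOT

A 6-joint arm with a two-finger parallel gripper is mounted at the origin on a cart in front of the work surface, level with it; the furniture and walls round the work are solid. World frame = base frame: x ahead of the robot, y to its left, z up, the work surface at z = 0. Lengths are in m, angles in rad, forces in N, time in s.
With the tool pointing down it reaches from about 0.35 to 0.925 m from the base axis. Payload 6.4 kg.
Tool frame: the origin (TCP) lies midway between the tips of the shut fingers; the grasp point (between the pads) lies 19 mm behind it (bot.hold_point_z is the distance from the TCP to the grasp point, in m); z points along the fingers, y is the line along which they close (so a half turn about z gives the same grasp; the last joint's range is limited). The gripper opens to 94 mm and grips with 3 to 60 N. Pads are 16 mm wide; open, the fingers measure 119 mm over their backs; the gripper's body (75 mm by 177 mm) begins 78 mm behind the grasp point.
Start: joints at [0.954, 0.245, 1.558, -0, 1.339, -0.174], TCP at [0.279, 0.587, 0.184] pointing down, gripper open.
Joint ranges: [-3.13, 3.13], [-1.02, 2.26], [0.13, 2.54], [-0.95, 4.09], [0.21, 2.88], [-2.74, 2.74]. Speed limits (rad/s): [2.57, 2.57, 3.14, 3.14, 3.14, 3.14].

INTERFACE

Orientations are given as a 3x3 rotation matrix whose columns are the frame's x, y, z axes.
In Python, from workcell import bot gives the robot as it stands.
- The arm moves only by the tool move_arm, never from a script. Its argument "series" is a list of rows, each an object with "gripper": the finger opening in cm, from 0 to 9.4; "translation": the shift along the tool's x, y, z in cm, a list of three; "spin": the turn about the tool's z in degrees. In form: [{"gripper": gripper, "translation": [tx, ty, tz], "spin": spin}, ...]. A call has 1 to 20 rows; each row shifts and turns the commanded pose from where the row before left it, along the tool's axes as they then stand; what a row does not reach is not made up. A row lasts 1/12 s, in which the tool goes at most 41.7 mm and 7.16 degrees, less where a joint would pass 70% of its speed; a pose out of reach is approached as far as the arm can. A call is refused whole if a number of a shift passes 4.17 or a number of a turn 7.16, either way. A call with a gripper value outside its range is refused whole. The fingers move at their own pace and stop on an object; the grip force is fixed at half the most. Time passes only in rows, so rows that do not move let the fingers close. It gives the time, the measured TCP pose, the force, the opening and the grip force at its end, in the units of the state.
- bot.sense(): the state, without advancing time (a new reading comes with each control period).
- bot.capture(name): name is "scene" or "top" or "wrist"; returns the picture (480x640x3 uint8, red, green, blue); there is no depth.
- bot.camera_params(name): a dict with "fx", "fy", "cx", "cy" (pixels), "world_from_camera" (4x4, takes a point from camera to world coordinates). Camera axes: x right, y up, looking along -z (the intrinsics and any distortion apply to the point x, -y, -z); pixel columns grow to the right and rows downward; lengths in m; the calibration is good to about 2 mm. The wrist camera is an equidistant fisheye: a pixel r from the principal point sees the ray r / f radians off the axis. A picture is of the moment at which its call begins: read the wrist's pose just before it. camera_params takes no time and is no camera call; for the wrist camera it gives the pose at the moment of the call.
- bot.finish_job(): hands the job in; it is judged then, once.
The state is a dict: "t": time; "joint_positions": joint angles; "joint_vel": joint speeds; "tau": joint torques, N m; "eef_pos": TCP position; "tcp_rot": TCP orientation; "force": force on the tool from outside, world axes, zero at the start; "ft_torque": the same for the moment, N m; "finger_gap": finger opening in m; "grasp_force": force on a finger pad.
Only numpy, scipy, OpenCV 4.12 (cv2) and the standard library are available. Lean on these libraries where they do the work, as an engineer would, in place of code of your own. Each camera call takes 0.05 s, during which the arm holds its last target. There are 200 camera calls.

## Working session

There is one attempt and no reset: what is moved stays moved. The work goes in short steps, Python scripts to look and compute and a tool call to move; the robot and the scene stay as the last step left them, time stands still between calls to the robot, and variables do not carry over. Pictures are saved under pics/ and viewed, at most 10 in all, crops included, and the job is handed in when it is done.

Besides the shell and the picture viewer there is one more tool, called after "Request:" by a JSON object that holds its "method" and its "body". move_arm: Moves the arm, as the interface text tells. Its arguments: {"type":"object","properties":{"series":{"type":"array","items":{"type":"object","properties":{"gripper":{"type":"number"},"translation":{"type":"array","items":{"type":"number"}},"spin":{"type":"number"}}}}},"required":["series"]}

```bash
mkdir -p pics; python3 - <<'E'
from workcell import bot
import cv2
for n in ("top","scene"):
    im=bot.capture(n); cv2.imwrite(f"pics/{n}0.png",im[:,:,::-1])
    p=bot.camera_params(n); print(n,{k:(v.tolist() if hasattr(v,'tolist') else v) for k,v in p.items()})
s=bot.sense(); print(s["eef_pos"],s["tcp_rot"],s["t"])
E
```

```text
top {'fx': 535.4141701040153, 'fy': 535.4141701040153, 'cx': 318.3283759043097, 'cy': 239.46522566213673, 'world_from_camera': [[-0.0700601306426649, 0.9036188472013172, -0.42256899682406335, -0.0574789869771672], [-0.9975244177187204, -0.06089286984842114, 0.035172353582768275, 0.119065756587447], [0.0060509626722325864, 0.4239870721899264, 0.9056480268109421, 1.4860107612486757], [0.0, 0.0, 0.0, 1.0]]}
scene {'fx': 567.3879937244574, 'fy': 567.3879937244574, 'cx': 324.32855375767224, 'cy': 239.5639631175449, 'world_from_camera': [[0.66248680377512, 0.478673961984359, -0.5761792021081829, -0.42918614697636115], [-0.7490349673351046, 0.41551100427588317, -0.5160399432553123, -0.8654070176741243], [-0.007606085269356009, 0.7734480224577754, 0.6338140926352395, 1.180927672117721], [0.0, 0.0, 0.0, 1.0]]}
[0.27816521 0.58685816 0.18277641] [[-9.03564592e-01  4.28450822e-01 -9.59685561e-04]
 [ 4.28451807e-01  9.03563583e-01 -1.37855252e-03]
 [ 2.76494964e-04 -1.65679026e-03 -9.99998589e-01]] 0.1
```

View pics/top0.png

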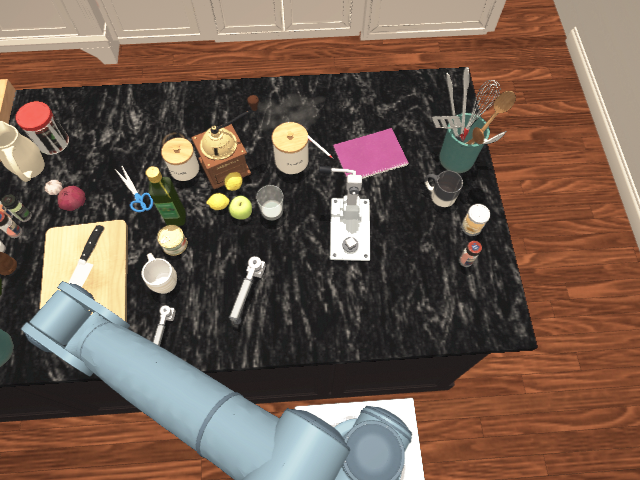

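View pics/scene0.png

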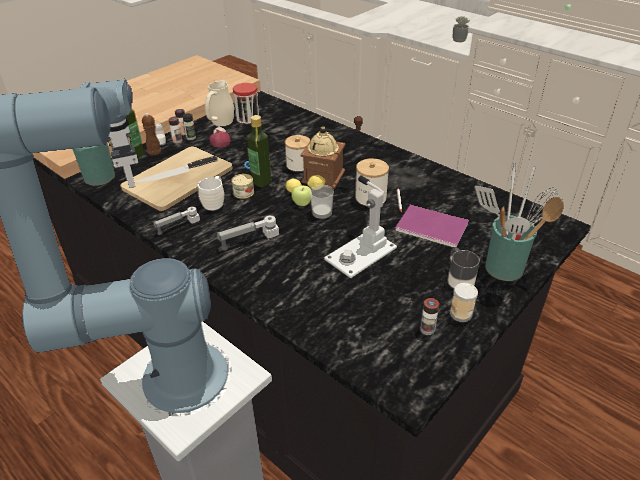

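```bash
cat > h.py <<'E'
import numpy as np, cv2
from workcell import bot
def ray(n,u,v,p=None):
    p=p or bot.camera_params(n); T=np.array(p["world_from_camera"])
    d=np.array([(u-p["cx"])/p["fx"],(v-p["cy"])/p["fy"]])
    if n=="wrist":
        r=np.hypot(*d); s=np.sin(r)/max(r,1e-9); c=np.array([d[0]*s,-d[1]*s,-np.cos(r)])
    else: c=np.array([d[0],-d[1],-1])
    return T[:3,3],T[:3,:3]@c
def at(n,u,v,z,p=None):
    o,d=ray(n,u,v,p); return (o+d*(z-o[2])/d[2])[:2]
def proj(n,X,p=None):
    p=p or bot.camera_params(n); T=np.array(p["world_from_camera"])
    c=T[:3,:3].T@(np.array(X)-T[:3,3]); x,y,z=c[0],-c[1],-c[2]
    if n=="wrist":
        q=np.hypot(x,y); t=np.arctan2(q,z); k=t/max(q,1e-9); return np.array([p["cx"]+p["fx"]*x*k,p["cy"]+p["fy"]*y*k])
    return np.array([p["cx"]+p["fx"]*x/z,p["cy"]+p["fy"]*y/z])
E
python3 - <<'E'
import cv2
a=cv2.imread("pics/top0.png"); b=cv2.imread("pics/scene0.png")
cv2.imwrite("pics/c1.png",cv2.resize(a[185:335,220:390],None,fx=4,fy=4,interpolation=cv2.INTER_CUBIC))
E
```

```text
(no output)
```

View pics/c1.png

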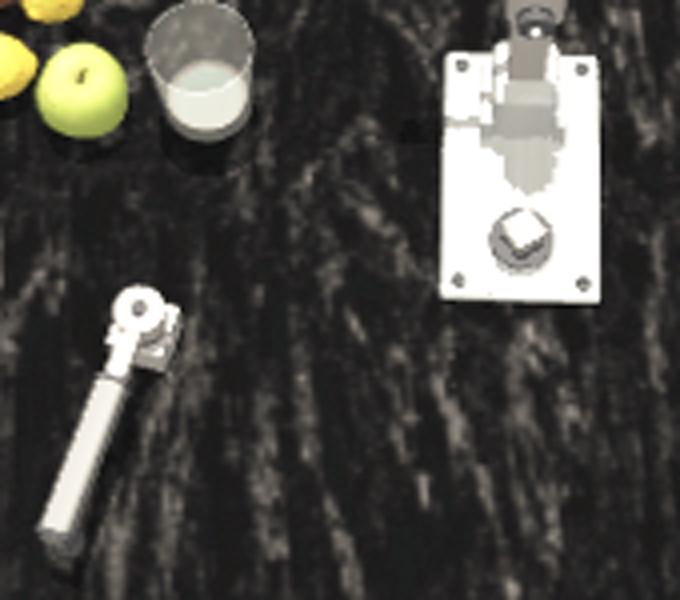

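```bash
python3 - <<'E'
from h import *
f=lambda x,y,z: at("top",(x+.5)/4-.5+220,(y+.5)/4-.5+185,z)
s=f(139,309,.066); n=f(115,380,.064); e=f(57,528,.064); print("sock",s,"near",n,"far",e, "yaw handle dir(-x)",np.arctan2(*(e-s)[::-1]),np.linalg.norm(e-s),np.linalg.norm(n-s), np.arctan2(*(e-n)[::-1]))
c=[f(x,y,.012) for x,y in [(445,53),(598,58),(601,300),(441,300)]]
print(np.array(c),np.mean(c,0),[np.linalg.norm(c[i]-c[i-1]) for i in range(4)])
d=(c[0]+c[1]-c[2]-c[3]); a=np.arctan2(d[1],d[0]); print("plate yaw",a,"bolt pred",np.mean(c,0)-.06*np.array([np.cos(a),np.sin(a)]),"bolt top",f(526,230,.046),"flange",f(521,240,.02))
s=bot.sense();T=np.array(bot.camera_params("wrist")["world_from_camera"]);print(T,s["eef_pos"])
print({k:v for k,v in bot.camera_params("wrist").items() if k!="world_from_camera"})
E
```

```text
sock [0.54658924 0.25202462] near [0.49412104 0.27020951] far [0.38835376 0.31148859] yaw handle dir(-x) 2.782125909097288 0.16903973061286 0.055530188922528596 2.7694917443165172
[[ 0.77215483  0.01217215]
 [ 0.759614   -0.1078256 ]
 [ 0.55355212 -0.08724994]
 [ 0.56162486  0.03205987]] [ 0.66173645 -0.03771088] [np.float64(0.21146722854751202), np.float64(0.12065128097693249), np.float64(0.20708658739461622), np.float64(0.11958260527483082)]
plate yaw -0.09682580982861799 bolt pred [ 0.60201749 -0.03191041] bolt top [ 0.59920029 -0.03324249] flange [ 0.60305293 -0.03143977]
[[ 0.42852739 -0.87346662 -0.23112841  0.21182294]
 [ 0.90352814  0.41396209  0.11078038  0.61867455]
 [-0.00108456 -0.25630345  0.96659576  0.38573898]
 [ 0.          0.          0.          1.        ]] [0.27816521 0.58685816 0.18277641]
{'fx': 371.64829954431775, 'fy': 371.64829954431775, 'cx': 318.43985724718914, 'cy': 233.42551679388015}
```

Request:
{"method": "move_arm", "body": {"series": [{"gripper":9.4,"translation":[-2.5,-1.6,0],"spin":-0.4},{"gripper":9.4,"translation":[-2.5,-1.6,0],"spin":-0.4},{"gripper":9.4,"translation":[-2.5,-1.6,0],"spin":-0.4},{"gripper":9.4,"translation":[-2.5,-1.6,0],"spin":-0.4},{"gripper":9.4,"translation":[-2.5,-1.6,0],"spin":-0.4},{"gripper":9.4,"translation":[-2.5,-1.6,0],"spin":-0.4},{"gripper":9.4,"translation":[-2.5,-1.6,0],"spin":-0.4},{"gripper":9.4,"translation":[-2.5,-1.6,0],"spin":-0.4},{"gripper":9.4,"translation":[-2.5,-1.6,0],"spin":-0.4},{"gripper":9.4,"translation":[-2.5,-1.6,0],"spin":-0.4},{"gripper":9.4,"translation":[-2.5,-1.6,0],"spin":-0.4},{"gripper":9.4,"translation":[-2.5,-1.6,0]},{"gripper":9.4},{"gripper":9.4}]}}

```text
validation failed for argument at $.se...
```

```bash
python3 - <<'E'
from h import *
import pickle
p=bot.camera_params("wrist"); im=bot.capture("wrist"); cv2.imwrite("pics/w1.png",im[:,:,::-1]); pickle.dump(p,open("w1.p","wb"))
s=bot.sense(); print(s["eef_pos"],s["tcp_rot"],s["force"])
print(proj("wrist",[.5466,.252,.066]),proj("wrist",[.602,-.032,.046]))
E
```

```text
[0.27818919 0.58689934 0.18290371] [[-9.03570488e-01  4.28438574e-01 -8.72773332e-04]
 [ 4.28439387e-01  9.03569669e-01 -1.24346443e-03]
 [ 2.55863383e-04 -1.49748823e-03 -9.99998846e-01]] [ 1.05260813 -0.77237481  0.84474263]
[188.13095596 485.00911693] [ 99.69769383 505.54461276]
```

View pics/w1.png

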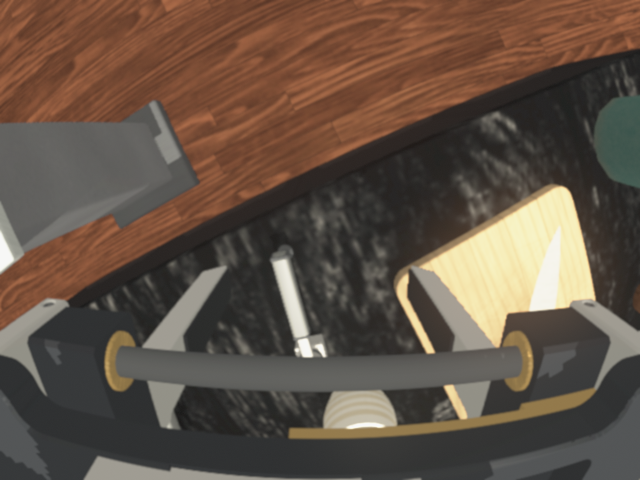

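Request:
{"method": "move_arm", "body": {"series": [{"gripper":9.4,"translation":[-3,-2.6,-0.2],"spin":0},{"gripper":9.4,"translation":[-3,-2.6,-0.2],"spin":0},{"gripper":9.4,"translation":[-3,-2.6,-0.2],"spin":0},{"gripper":9.4,"translation":[-3,-2.6,-0.2],"spin":0},{"gripper":9.4,"translation":[-3,-2.6,-0.2],"spin":0},{"gripper":9.4,"translation":[-3,-2.6,-0.2],"spin":0},{"gripper":9.4,"translation":[-3,-2.6,-0.2],"spin":0},{"gripper":9.4,"translation":[-3,-2.6,-0.2],"spin":0},{"gripper":9.4,"translation":[-3,-2.6,-0.2],"spin":0},{"gripper":9.4,"translation":[-3,-2.6,-0.2],"spin":0},{"gripper":9.4,"translation":[-3,-2.6,-0.2],"spin":0},{"gripper":9.4,"translation":[-3,-2.6,-0.2],"spin":0},{"gripper":9.4,"translation":[-3,-2.6,0],"spin":0},{"gripper":9.4,"translation":[-3,-2.6,0],"spin":0},{"gripper":9.4,"translation":[-3,-2.6,0],"spin":0},{"gripper":9.4,"translation":[-3,-2.6,0],"spin":0},{"gripper":9.4,"translation":[-3,-2.6,0],"spin":0}]}}

```text
t: 1.57
eef_pos: [0.5502, -0.0325, 0.2076]
tcp_rot: [[-0.903, 0.429, -0.0], [0.429, 0.903, 0.0], [0.0, 0.0, -1.0]]
force: [0.9, 0.2, 0.1]
finger_gap: 0.094
grasp_force: 0.0
```

Request:
{"method": "move_arm", "body": {"series": [{"gripper":9.4,"translation":[0,0,0],"spin":7},{"gripper":9.4,"translation":[0,0,0],"spin":7},{"gripper":9.4,"translation":[0,0,0],"spin":7},{"gripper":9.4,"translation":[0,0,0],"spin":7},{"gripper":9.4,"translation":[0,0,0],"spin":7},{"gripper":9.4,"translation":[0,0,0],"spin":7},{"gripper":9.4,"translation":[0,0,0],"spin":7},{"gripper":9.4,"translation":[0,0,0],"spin":7},{"gripper":9.4,"translation":[0,0,0],"spin":7},{"gripper":9.4,"translation":[0,0,0],"spin":7},{"gripper":9.4,"translation":[0,0,0],"spin":7},{"gripper":9.4,"translation":[0,0,0],"spin":7},{"gripper":9.4,"translation":[0,0,0],"spin":7},{"gripper":9.4,"translation":[0,0,0],"spin":7},{"gripper":9.4,"translation":[0,0,0],"spin":7},{"gripper":9.4,"translation":[0,0,0],"spin":7},{"gripper":9.4,"translation":[0,0,0],"spin":7},{"gripper":9.4,"translation":[0,0,0],"spin":7},{"gripper":9.4,"translation":[0,0,0],"spin":7},{"gripper":9.4,"translation":[0,0,0],"spin":7}]}}

```text
t: 3.23
eef_pos: [0.5497, -0.0305, 0.2074]
tcp_rot: [[0.969, 0.247, -0.001], [0.247, -0.969, 0.0], [-0.001, -0.0, -1.0]]
force: [-0.2, 0.3, -1.1]
finger_gap: 0.0943
grasp_force: 0.0
```

Request:
{"method": "move_arm", "body": {"series": [{"gripper":9.4,"translation":[0,0,0],"spin":7},{"gripper":9.4,"translation":[0,0,0],"spin":7},{"gripper":9.4,"translation":[0,0,0],"spin":0},{"gripper":9.4,"translation":[0,0,0],"spin":0}]}}

```text
t: 3.57
eef_pos: [0.5497, -0.0305, 0.2075]
tcp_rot: [[1.0, 0.014, -0.0], [0.014, -1.0, 0.0], [-0.0, -0.0, -1.0]]
force: [-0.9, -0.2, 0.7]
finger_gap: 0.0943
grasp_force: 0.0
```

```bash
python3 - <<'E'
from h import *
import pickle
p=bot.camera_params("wrist"); im=bot.capture("wrist"); cv2.imwrite("pics/w2.png",im[:,:,::-1]); pickle.dump(p,open("w2.p","wb"))
s=bot.sense(); print(s["eef_pos"],s["tcp_rot"],s["force"],s["joint_positions"],s["t"])
q=proj("wrist",[.602,-.032,.046]); print(q)
x0,y0=int(q[0])-70,int(q[1])-60; print(x0,y0)
cv2.imwrite("pics/w2c.png",cv2.resize(im[max(y0,0):y0+120,x0:x0+140,::-1],None,fx=5,fy=5,interpolation=cv2.INTER_CUBIC))
E
```

```text
[ 0.5497785  -0.03053929  0.20754744] [[ 9.99903997e-01  1.38502391e-02 -4.09315247e-04]
 [ 1.38502838e-02 -9.99904075e-01  1.06550964e-04]
 [-4.07800227e-04 -1.12209867e-04 -9.99999911e-01]] [-0.15887641  0.07182712 -0.04040753] [-2.61436985e-01 -7.51097152e-03  1.78957596e+00 -2.92986092e-06
  1.35995062e+00  1.29550925e+00] 3.6167
[320.56574949 160.35012828]
250 100
```

View pics/w2c.png

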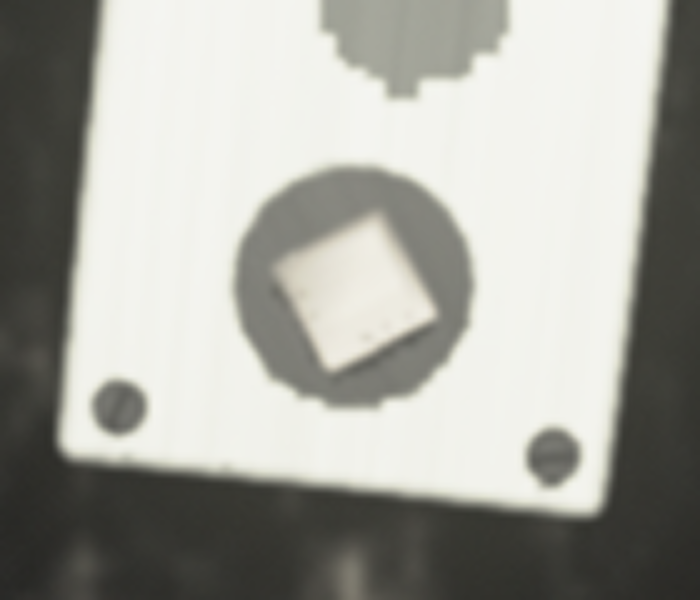

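```bash
python3 - <<'E'
from h import *
import pickle
p=pickle.load(open("w2.p","rb"))
f=lambda x,y,z: at("wrist",(x+.5)/5-.5+250,(y+.5)/5-.5+100,z,p)
print("flange",f(353.5,285.5,.024), np.linalg.norm(f(234,285,.024)-f(473,285,.024)))
c=np.array([f(x,y,.041) for x,y in [(272,268),(380,208),(439,318),(328,378)]]);print(c,c.mean(0))
for i in range(4):
    d=c[(i+1)%4]-c[i]; print(np.linalg.norm(d),np.degrees(np.arctan2(d[1],d[0]))%90)
E
```

```text
flange [ 0.60433971 -0.03177049] 0.04948326246488557
[[ 0.60856367 -0.01553913]
 [ 0.62077189 -0.03667842]
 [ 0.59907688 -0.04873562]
 [ 0.58668712 -0.0268857 ]] [ 0.60377489 -0.03195972]
0.024411267109324956 30.00700004110999
0.024820343542077124 29.063521182545315
0.025118227388186143 29.554927887619513
0.024644024843000226 27.41410934720504
```

Request:
{"method": "move_arm", "body": {"series": [{"gripper":9.4,"translation":[-0.8,-3.15,0],"spin":0},{"gripper":9.4,"translation":[-0.8,-3.15,0],"spin":0},{"gripper":9.4,"translation":[-0.8,-3.15,0],"spin":0},{"gripper":9.4,"translation":[-0.8,-3.15,0],"spin":0},{"gripper":9.4,"translation":[-0.8,-3.15,0],"spin":0},{"gripper":9.4,"translation":[-0.8,-3.15,0],"spin":0},{"gripper":9.4,"translation":[-0.8,-3.15,0],"spin":0},{"gripper":9.4,"translation":[-0.8,-3.15,0],"spin":0},{"gripper":9.4,"translation":[-0.8,-3.15,0],"spin":0},{"gripper":9.4,"translation":[-0.8,-3.15,0],"spin":0},{"gripper":9.4,"translation":[0,0,0],"spin":7.1},{"gripper":9.4,"translation":[0,0,0],"spin":7.1},{"gripper":9.4,"translation":[0,0,0],"spin":7.1},{"gripper":9.4,"translation":[0,0,0],"spin":0},{"gripper":9.4,"translation":[0,0,0],"spin":0},{"gripper":9.4,"translation":[0,0,0],"spin":0}]}}

```text
t: 4.95
eef_pos: [0.4665, 0.2834, 0.2077]
tcp_rot: [[0.937, -0.35, -0.0], [-0.35, -0.937, -0.0], [-0.0, 0.0, -1.0]]
force: [0.1, -0.0, 0.2]
finger_gap: 0.094
grasp_force: 0.0
```

```bash
python3 - <<'E'
from h import *
import pickle
p=bot.camera_params("wrist"); im=bot.capture("wrist"); cv2.imwrite("pics/w3.png",im[:,:,::-1]); pickle.dump(p,open("w3.p","wb"))
s=bot.sense(); print(s["eef_pos"],s["tcp_rot"],s["joint_positions"],s["t"])
q=proj("wrist",[.5466,.252,.066]); print(q,proj("wrist",[.388,.311,.064]))
cv2.imwrite("pics/w3c.png",cv2.resize(im[120:320,240:400,::-1],None,fx=3,fy=3,interpolation=cv2.INTER_CUBIC))
E
```

```text
[0.46652237 0.28340645 0.20776245] [[ 9.36507889e-01 -3.50646507e-01 -1.53309127e-05]
 [-3.50646507e-01 -9.36507889e-01  1.83030327e-05]
 [-2.07754152e-05 -1.17652036e-05 -1.00000000e+00]] [ 3.38122169e-01 -1.96456967e-02  1.80118663e+00  2.28578938e-05
  1.36006011e+00  2.26717507e+00] 5.0
[320.02020422 125.36389322] [320.22520028 296.22523358]
```

View pics/w3c.png

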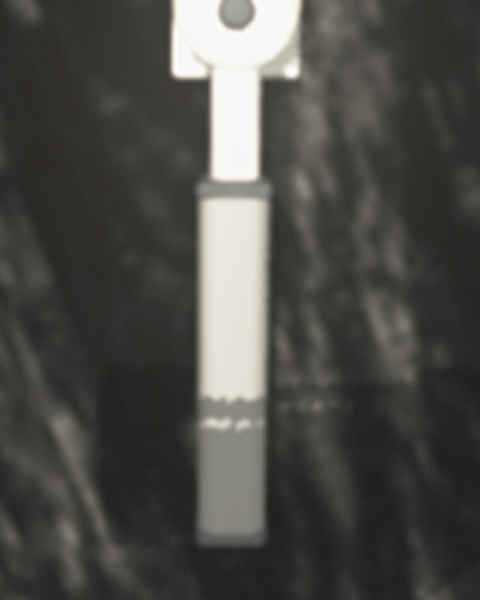

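```bash
python3 - <<'E'
from h import *
import pickle
p=pickle.load(open("w3.p","rb"))
f=lambda x,y,z: at("wrist",(x+.5)/3-.5+240,(y+.5)/3-.5+120,z,p)
s=f(236,11,.066);n=f(234.5,198,.064);e=f(232,535,.064)
print(s,n,e,np.linalg.norm(s-n),np.linalg.norm(s-e),np.degrees(np.arctan2(*(n-e)[::-1])),np.degrees(np.arctan2(*(s-e)[::-1])))
R=bot.sense()["tcp_rot"];P=bot.sense()["eef_pos"]
t=s+(e-s)/np.linalg.norm(e-s)*.085
print("shift tool",R[:2,:2].T@(t-P[:2]),"psi",np.degrees(np.arctan2(R[1,0],R[0,0])))
E
```

```text
[0.54889647 0.25288377] [0.49440775 0.27374588] [0.38722273 0.3147557 ] 0.0583459377461374 0.17310844927901556 -20.93723951736653 -20.941660621180066
shift tool [ 0.00284889 -0.00091481] psi -20.52686347642695
```

Request:
{"method": "move_arm", "body": {"series": [{"gripper":6,"translation":[0.3,-0.1,2.5],"spin":0.4},{"gripper":6,"translation":[0,0,3],"spin":0},{"gripper":6,"translation":[0,0,3],"spin":0},{"gripper":6,"translation":[0,0,3],"spin":0},{"gripper":6,"translation":[0,0,3],"spin":0},{"gripper":6,"translation":[0,0,2],"spin":0},{"gripper":6,"translation":[0,0,1],"spin":0},{"gripper":6,"translation":[0,0,0],"spin":0},{"gripper":0,"translation":[0,0,0],"spin":0},{"gripper":0,"translation":[0,0,0],"spin":0},{"gripper":0,"translation":[0,0,0],"spin":0},{"gripper":0,"translation":[0,0,0],"spin":0},{"gripper":0,"translation":[0,0,0],"spin":0},{"gripper":0,"translation":[0,0,0],"spin":0},{"gripper":0,"translation":[0,0,0],"spin":0},{"gripper":0,"translation":[0,0,0],"spin":0}]}}

```text
t: 6.33
eef_pos: [0.4699, 0.2835, 0.0333]
tcp_rot: [[0.933, -0.359, 0.001], [-0.359, -0.933, 0.0], [0.001, -0.0, -1.0]]
force: [-0.8, -0.5, 3.7]
finger_gap: 0.0219
grasp_force: 30.0
```

Request:
{"method": "move_arm", "body": {"series": [{"gripper":0,"translation":[0,0,-0.5],"spin":0},{"gripper":0,"translation":[0,0,-0.5],"spin":0},{"gripper":0,"translation":[0,0,-1],"spin":0},{"gripper":0,"translation":[0,0,-2],"spin":0},{"gripper":0,"translation":[0,0,-2],"spin":0},{"gripper":0,"translation":[0,0,-1.5],"spin":0},{"gripper":0,"translation":[0,0,-0.5],"spin":0},{"gripper":0,"translation":[0,0,0],"spin":0},{"gripper":0,"translation":[0,0,0],"spin":0}]}}

```text
t: 7.08
eef_pos: [0.4691, 0.2833, 0.1122]
tcp_rot: [[0.933, -0.359, -0.001], [-0.359, -0.933, -0.0], [-0.001, 0.001, -1.0]]
force: [-0.6, 0.1, -5.5]
finger_gap: 0.0215
grasp_force: 30.0
```

```bash
python3 - <<'E'
from h import *
import pickle
p=bot.camera_params("wrist"); im=bot.capture("wrist"); cv2.imwrite("pics/w4.png",im[:,:,::-1]); pickle.dump(p,open("w4.p","wb"))
s=bot.sense(); print(s["eef_pos"],s["tcp_rot"],s["force"],s["ft_torque"],s["t"])
R=s["tcp_rot"]
for z in (.014,): print("disc expected", proj("wrist",s["eef_pos"]+R@np.array([.085,0,-.033])),"corners",[proj("wrist",s["eef_pos"]+R@np.array([.085+a,b,-.007])).round(1) for a in(-.021,.021) for b in (-.021,.021)])
c=im[0:260,180:460,::-1]; print(c.shape)
cv2.imwrite("pics/w4c.png",cv2.resize(c,None,fx=2.3,fy=2.3,interpolation=cv2.INTER_CUBIC))
E
```

```text
[0.46864533 0.28307378 0.1115387 ] [[ 9.33121087e-01 -3.59555657e-01 -2.18328609e-03]
 [-3.59557885e-01 -9.33122506e-01 -7.18595368e-04]
 [-1.77889835e-03  1.45555422e-03 -9.99997358e-01]] [-0.12886757 -0.30522028 -4.99879735] [ 2.54972187e-04  3.04635231e-01 -1.78046565e-02] 7.1333
disc expected [318.48834016 115.99384138] corners [array([278.6, 158.8]), array([358.4, 158.8]), array([278.1,  79.9]), array([358.9,  79.9])]
(260, 280, 3)
```

View pics/w4c.png

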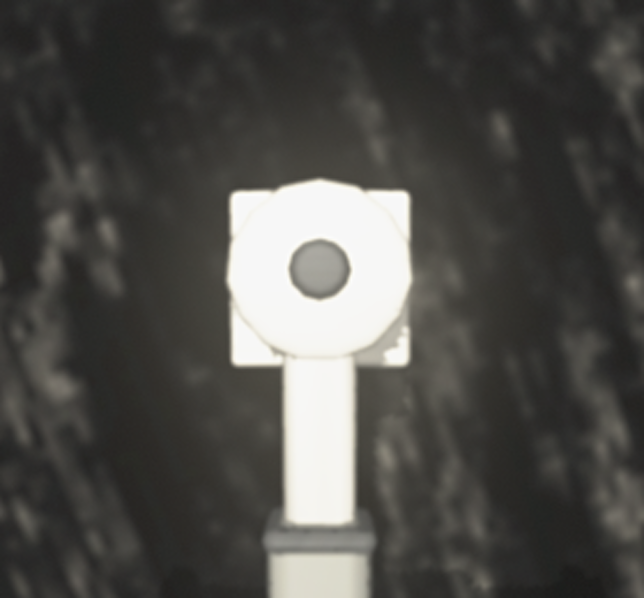

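Request:
{"method": "move_arm", "body": {"series": [{"gripper":0,"translation":[0.7,1.2,0],"spin":0},{"gripper":0,"translation":[1.4,2.4,0],"spin":0},{"gripper":0,"translation":[1.6,2.7,0],"spin":0},{"gripper":0,"translation":[1.6,2.7,0],"spin":0},{"gripper":0,"translation":[1.6,2.7,0],"spin":0},{"gripper":0,"translation":[1.6,2.7,0],"spin":0},{"gripper":0,"translation":[1.6,2.7,0],"spin":0},{"gripper":0,"translation":[1.6,2.7,0],"spin":0},{"gripper":0,"translation":[1.6,2.7,0],"spin":0},{"gripper":0,"translation":[1.6,2.7,0],"spin":0},{"gripper":0,"translation":[1.6,2.6,0],"spin":0},{"gripper":0,"translation":[1.2,2.0,0],"spin":0},{"gripper":0,"translation":[0.8,1.25,0],"spin":0}]}}

```text
t: 8.22
eef_pos: [0.5299, -0.0749, 0.1113]
tcp_rot: [[0.932, -0.361, -0.002], [-0.361, -0.932, 0.0], [-0.002, 0.001, -1.0]]
force: [0.2, -0.2, -4.2]
finger_gap: 0.0217
grasp_force: 30.0
```

Request:
{"method": "move_arm", "body": {"series": [{"gripper":0,"translation":[0,0,0],"spin":-3},{"gripper":0,"translation":[0,0,0],"spin":-5},{"gripper":0,"translation":[0,0,0],"spin":-5},{"gripper":0,"translation":[0,0,0],"spin":-5},{"gripper":0,"translation":[0,0,0],"spin":-5},{"gripper":0,"translation":[0,0,0],"spin":-5},{"gripper":0,"translation":[0,0,0],"spin":-5},{"gripper":0,"translation":[0,0,0],"spin":-5},{"gripper":0,"translation":[0,0,0],"spin":-5},{"gripper":0,"translation":[0,0,0],"spin":-5},{"gripper":0,"translation":[0,0,0],"spin":-2},{"gripper":0,"translation":[0,0,0],"spin":0},{"gripper":0,"translation":[0,0,0],"spin":0},{"gripper":0,"translation":[0,0,0],"spin":0}]}}

```text
t: 9.38
eef_pos: [0.5303, -0.0725, 0.1122]
tcp_rot: [[0.875, 0.483, -0.001], [0.483, -0.875, 0.0], [-0.001, -0.001, -1.0]]
force: [1.0, 0.7, -5.3]
finger_gap: 0.0218
grasp_force: 30.0
```

```bash
cat > st.py <<'E'
from h import *
def st(target=None,psi=None):
    s=bot.sense();R=s["tcp_rot"];P=s["eef_pos"]
    a=np.degrees(np.arctan2(R[1,0],R[0,0])); so=P+R@np.array([.0848,0.0003,-.019+.052])
    print("t",s["t"],"P",P.round(4),"psi",a.round(2),"tilt",R[:,2].round(4),"sock",(P+R@np.array([.0848,0.0003,0]))[:2].round(4),"F",s["force"].round(1),"T",s["ft_torque"].round(2))
    return s
E
python3 - <<'E'
from st import *
s=st(); R=s["tcp_rot"]
e=np.array([.604,-.032])-(s["eef_pos"]+R@np.array([.0848,.0003,0]))[:2]
print("shift cm",R[:2,:2].T@e*100)
im=bot.capture("wrist"); p=bot.camera_params("wrist")
q=proj("wrist",s["eef_pos"]+R@np.array([.0848,0,-.033])); print("exp disc",q)
g=cv2.cvtColor(im,cv2.COLOR_RGB2GRAY)
x0,y0=int(q[0])-70,max(int(q[1])-60,0); print(x0,y0)
cv2.imwrite("pics/w5c.png",cv2.resize(im[y0:y0+140,x0:x0+140,::-1],None,fx=4,fy=4,interpolation=cv2.INTER_CUBIC))
E
```

```text
t 9.3833 P [ 0.5303 -0.0725  0.1122] psi 28.9 tilt [-1.1e-03  4.0e-04 -1.0e+00] sock [ 0.6046 -0.0318] F [ 1.   0.7 -5.3] T [-0.09  0.27  0.05]
shift cm [-0.06840916 -0.00922353]
exp disc [316.67611737 115.93921262]
246 55
```

View pics/w5c.png

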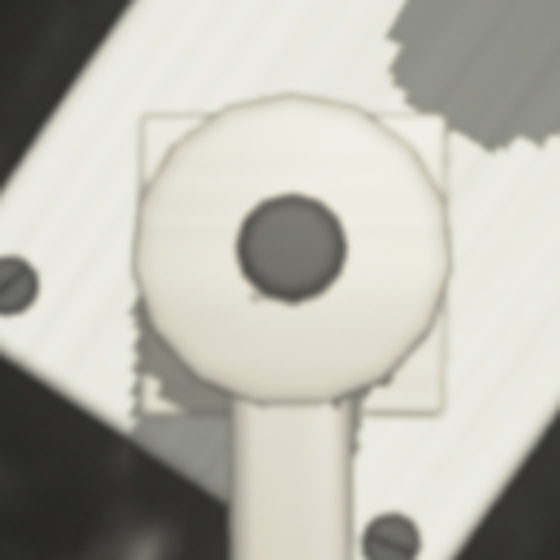

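Request:
{"method": "move_arm", "body": {"series": [{"gripper":0,"translation":[-0.05,0,1],"spin":0},{"gripper":0,"translation":[0,0,1],"spin":0},{"gripper":0,"translation":[0,0,0.5],"spin":0},{"gripper":0,"translation":[0,0,0],"spin":0},{"gripper":0,"translation":[0,0,0],"spin":0},{"gripper":0,"translation":[0,0,0],"spin":0},{"gripper":0,"translation":[0,0,0],"spin":0},{"gripper":0,"translation":[0,0,0],"spin":0}]}}

```text
t: 10.1
eef_pos: [0.5306, -0.0732, 0.0882]
tcp_rot: [[0.875, 0.484, 0.001], [0.484, -0.875, -0.0], [0.001, 0.001, -1.0]]
force: [0.1, -0.1, -4.0]
finger_gap: 0.0214
grasp_force: 30.0
```

```bash
python3 - <<'E'
from st import *
s=st(); R=s["tcp_rot"]
e=np.array([.604,-.032])-(s["eef_pos"]+R@np.array([.0848,.0003,0]))[:2]
print("shift cm",R[:2,:2].T@e*100)
E
```

```text
t 10.1 P [ 0.5306 -0.0732  0.0882] psi 28.93 tilt [ 9.e-04 -3.e-04 -1.e+00] sock [ 0.605  -0.0325] F [ 0.1 -0.1 -4. ] T [-0.08  0.23 -0.03]
shift cm [-0.06222501 -0.08718382]
```

Request:
{"method": "move_arm", "body": {"series": [{"gripper":0,"translation":[-0.05,-0.06,0.2],"spin":0},{"gripper":0,"translation":[0,0,0.2],"spin":0},{"gripper":0,"translation":[0,0,0.2],"spin":0},{"gripper":0,"translation":[0,0,0.2],"spin":0},{"gripper":0,"translation":[0,0,0.1],"spin":0},{"gripper":0,"translation":[0,0,0.1],"spin":0},{"gripper":0,"translation":[0,0,0.1],"spin":0},{"gripper":0,"translation":[0,0,0.1],"spin":0},{"gripper":0,"translation":[0,0,0.1],"spin":0}]}}

```text
t: 10.85
eef_pos: [0.5295, -0.0728, 0.0747]
tcp_rot: [[0.875, 0.484, 0.0], [0.484, -0.875, -0.0], [0.0, 0.0, -1.0]]
force: [0.7, -0.3, -3.7]
finger_gap: 0.0215
grasp_force: 30.0
```

```bash
python3 -c "
from st import *
st()"
```

```text
t 10.85 P [ 0.5295 -0.0728  0.0747] psi 28.93 tilt [ 1.e-04 -1.e-04 -1.e+00] sock [ 0.6039 -0.0321] F [ 0.7 -0.3 -3.7] T [-0.09  0.22  0.02]
```

Free so far, 4 mm over the bevel with the socket centred. Continue.

Request:
{"method": "move_arm", "body": {"series": [{"gripper":0,"translation":[0,0,0.1],"spin":0},{"gripper":0,"translation":[0,0,0.1],"spin":0},{"gripper":0,"translation":[0,0,0.1],"spin":0},{"gripper":0,"translation":[0,0,0.1],"spin":0},{"gripper":0,"translation":[0,0,0],"spin":0}]}}

```text
t: 11.27
eef_pos: [0.5293, -0.0727, 0.0705]
tcp_rot: [[0.875, 0.484, -0.0], [0.484, -0.875, 0.0], [-0.0, -0.0, -1.0]]
force: [-0.6, -0.8, -4.9]
finger_gap: 0.0219
grasp_force: 30.0
```

Request:
{"method": "move_arm", "body": {"series": [{"gripper":0,"translation":[0,0,0.1],"spin":0},{"gripper":0,"translation":[0,0,0.1],"spin":0},{"gripper":0,"translation":[0,0,0.1],"spin":0},{"gripper":0,"translation":[0,0,0],"spin":0}]}}

```text
t: 11.6
eef_pos: [0.5293, -0.0727, 0.0675]
tcp_rot: [[0.875, 0.484, -0.0], [0.484, -0.875, 0.0], [-0.0, -0.0, -1.0]]
force: [1.1, -0.0, -4.5]
finger_gap: 0.0219
grasp_force: 30.0
```

Request:
{"method": "move_arm", "body": {"series": [{"gripper":0,"translation":[0,0,0.1],"spin":0},{"gripper":0,"translation":[0,0,0.1],"spin":0},{"gripper":0,"translation":[0,0,0.1],"spin":0},{"gripper":0,"translation":[0,0,0.1],"spin":0},{"gripper":0,"translation":[0,0,0.1],"spin":0},{"gripper":0,"translation":[0,0,0.1],"spin":0},{"gripper":0,"translation":[0,0,0.1],"spin":0},{"gripper":0,"translation":[0,0,0],"spin":0}]}}

```text
t: 12.27
eef_pos: [0.5293, -0.0727, 0.0605]
tcp_rot: [[0.875, 0.484, -0.0], [0.484, -0.875, 0.0], [-0.0, -0.0, -1.0]]
force: [-0.3, 0.3, -4.5]
finger_gap: 0.0219
grasp_force: 30.0
```

Request:
{"method": "move_arm", "body": {"series": [{"gripper":0,"translation":[0,0,0.1],"spin":0},{"gripper":0,"translation":[0,0,0.1],"spin":0},{"gripper":0,"translation":[0,0,0.05],"spin":0},{"gripper":0,"translation":[0,0,0],"spin":0},{"gripper":0,"translation":[0,0,0],"spin":0}]}}

```text
t: 12.68
eef_pos: [0.5295, -0.0728, 0.0583]
tcp_rot: [[0.875, 0.484, 0.0], [0.484, -0.875, -0.0], [0.0, 0.0, -1.0]]
force: [-0.0, 0.6, -4.1]
finger_gap: 0.0215
grasp_force: 30.0
```

```bash
python3 -c "
from st import *
st()"
```

```text
t 12.6833 P [ 0.5295 -0.0728  0.0583] psi 28.93 tilt [ 1.e-04 -0.e+00 -1.e+00] sock [ 0.6039 -0.032 ] F [-0.   0.6 -4.1] T [-0.05  0.26 -0.01]
```

Request:
{"method": "move_arm", "body": {"series": [{"gripper":0,"translation":[0,0,0.05],"spin":0},{"gripper":0,"translation":[0,0,0.05],"spin":0},{"gripper":0,"translation":[0,0,0.05],"spin":0},{"gripper":0,"translation":[0,0,0],"spin":0},{"gripper":0,"translation":[0,0,0],"spin":0}]}}

```text
t: 13.1
eef_pos: [0.5296, -0.0729, 0.057]
tcp_rot: [[0.875, 0.484, 0.0], [0.484, -0.875, -0.0], [0.0, 0.0, -1.0]]
force: [-0.9, -0.6, -2.0]
finger_gap: 0.0216
grasp_force: 30.0
```

```bash
python3 -c "
from st import *
st()"
```

```text
t 13.1 P [ 0.5296 -0.0729  0.057 ] psi 28.93 tilt [ 3.e-04 -2.e-04 -1.e+00] sock [ 0.604  -0.0322] F [-0.9 -0.6 -2. ] T [-0.14  0.26  0.06]
```

Request:
{"method": "move_arm", "body": {"series": [{"gripper":0,"translation":[0,0,0.05],"spin":0},{"gripper":0,"translation":[0,0,0.05],"spin":0},{"gripper":0,"translation":[0,0,0],"spin":0},{"gripper":0,"translation":[0,0,0],"spin":0},{"gripper":0,"translation":[0,0,0],"spin":0}]}}

```text
t: 13.52
eef_pos: [0.5296, -0.0729, 0.056]
tcp_rot: [[0.875, 0.484, 0.0], [0.484, -0.875, -0.0], [0.0, 0.0, -1.0]]
force: [-2.5, -1.5, -0.6]
finger_gap: 0.0216
grasp_force: 30.0
```

```bash
python3 -c "
from st import *
st()"
```

```text
t 13.5167 P [ 0.5296 -0.0729  0.056 ] psi 28.93 tilt [ 4.e-04 -2.e-04 -1.e+00] sock [ 0.604  -0.0322] F [-2.5 -1.5 -0.6] T [-0.12  0.33  0.01]
```

Request:
{"method": "move_arm", "body": {"series": [{"gripper":0,"translation":[0.005,-0.296,0],"spin":2},{"gripper":0,"translation":[0.005,-0.296,0],"spin":2},{"gripper":0,"translation":[0.005,-0.296,0],"spin":2},{"gripper":0,"translation":[0.005,-0.296,0],"spin":2},{"gripper":0,"translation":[0.005,-0.296,0],"spin":2},{"gripper":0,"translation":[0,0,0],"spin":0}]}}

```text
t: 14.02
eef_pos: [0.5231, -0.0593, 0.0558]
tcp_rot: [[0.946, 0.325, -0.001], [0.325, -0.946, -0.001], [-0.001, 0.0, -1.0]]
force: [-2.8, -1.8, -0.5]
finger_gap: 0.0217
grasp_force: 30.0
```

```bash
cat >> st.py <<'E'
def tq():
    s=st();R=s["tcp_rot"]; print("F tool",(R.T@s["force"]).round(1),"T tool",(R.T@s["ft_torque"]).round(2))
E
python3 -c "
from st import *
tq()"
```

```text
t 14.0167 P [ 0.5231 -0.0593  0.0558] psi 18.95 tilt [-8.e-04 -6.e-04 -1.e+00] sock [ 0.6034 -0.032 ] F [-2.8 -1.8 -0.5] T [-0.32  0.55  0.08]
F tool [-3.3  0.8  0.5] T tool [-0.13 -0.63 -0.08]
```

Request:
{"method": "move_arm", "body": {"series": [{"gripper":0,"translation":[0.005,-0.296,0],"spin":2},{"gripper":0,"translation":[0.005,-0.296,0],"spin":2},{"gripper":0,"translation":[0.005,-0.296,0],"spin":2},{"gripper":0,"translation":[0.005,-0.296,0],"spin":2},{"gripper":0,"translation":[0,0,0],"spin":0}]}}

```text
t: 14.43
eef_pos: [0.5199, -0.0478, 0.0557]
tcp_rot: [[0.982, 0.191, -0.001], [0.191, -0.982, -0.0], [-0.001, 0.0, -1.0]]
force: [-3.7, -1.3, -0.3]
finger_gap: 0.0218
grasp_force: 30.0
```

```bash
python3 -c "
from st import *
tq()"
```

```text
t 14.4333 P [ 0.5199 -0.0478  0.0557] psi 10.98 tilt [-1.1e-03 -3.0e-04 -1.0e+00] sock [ 0.6033 -0.0319] F [-3.7 -1.3 -0.3] T [-0.26  0.74  0.03]
F tool [-3.9  0.5  0.3] T tool [-0.11 -0.78 -0.03]
```

Request:
{"method": "move_arm", "body": {"series": [{"gripper":0,"translation":[0.005,-0.296,0],"spin":2},{"gripper":0,"translation":[0.005,-0.296,0],"spin":2},{"gripper":0,"translation":[0.005,-0.296,0],"spin":2},{"gripper":0,"translation":[0.005,-0.296,0],"spin":2}]}}

```text
t: 14.77
eef_pos: [0.5185, -0.0363, 0.0557]
tcp_rot: [[0.999, 0.051, -0.001], [0.051, -0.999, -0.0], [-0.001, 0.0, -1.0]]
force: [-3.5, -2.3, 0.1]
finger_gap: 0.0217
grasp_force: 30.0
```

```bash
python3 -c "
from st import *
tq()"
```

```text
t 14.7667 P [ 0.5185 -0.0363  0.0557] psi 2.95 tilt [-1.3e-03 -4.0e-04 -1.0e+00] sock [ 0.6032 -0.0323] F [-3.5 -2.3  0.1] T [-0.38  0.76  0.17]
F tool [-3.7  2.1 -0.1] T tool [-0.34 -0.78 -0.17]
```

Request:
{"method": "move_arm", "body": {"series": [{"gripper":0,"translation":[0.005,-0.296,0],"spin":2},{"gripper":0,"translation":[0.005,-0.296,0],"spin":2},{"gripper":0,"translation":[0.005,-0.296,0],"spin":2},{"gripper":0,"translation":[0.005,-0.296,0],"spin":2}]}}

```text
t: 15.1
eef_pos: [0.5187, -0.0243, 0.0557]
tcp_rot: [[0.996, -0.088, -0.001], [-0.088, -0.996, -0.0], [-0.001, 0.0, -1.0]]
force: [-4.4, -1.8, 0.4]
finger_gap: 0.0211
grasp_force: 30.0
```

```bash
python3 -c "
from st import *
tq()"
```

```text
t 15.1 P [ 0.5187 -0.0243  0.0557] psi -5.05 tilt [-1.5e-03 -2.0e-04 -1.0e+00] sock [ 0.6031 -0.0321] F [-4.4 -1.8  0.4] T [-0.28  0.75  0.2 ]
F tool [-4.3  2.1 -0.4] T tool [-0.35 -0.72 -0.2 ]
```

Request:
{"method": "move_arm", "body": {"series": [{"gripper":0,"translation":[0.005,-0.296,0],"spin":2},{"gripper":0,"translation":[0.005,-0.296,0],"spin":2},{"gripper":0,"translation":[0.005,-0.296,0],"spin":2}]}}

```text
t: 15.35
eef_pos: [0.5199, -0.0155, 0.0557]
tcp_rot: [[0.981, -0.192, -0.002], [-0.192, -0.981, -0.0], [-0.002, 0.0, -1.0]]
force: [-4.8, -2.0, 0.7]
finger_gap: 0.0217
grasp_force: 30.0
```

```bash
python3 -c "
from st import *
tq()"
```

```text
t 15.35 P [ 0.5199 -0.0155  0.0557] psi -11.05 tilt [-0.0016 -0.     -1.    ] sock [ 0.6031 -0.032 ] F [-4.8 -2.   0.7] T [-0.3   0.82  0.18]
F tool [-4.4  2.9 -0.7] T tool [-0.45 -0.74 -0.18]
```

Request:
{"method": "move_arm", "body": {"series": [{"gripper":0,"translation":[0.005,-0.296,0],"spin":2},{"gripper":0,"translation":[0.005,-0.296,0],"spin":2},{"gripper":0,"translation":[0.005,-0.296,0],"spin":2}]}}

```text
t: 15.6
eef_pos: [0.522, -0.0068, 0.0557]
tcp_rot: [[0.956, -0.293, -0.002], [-0.293, -0.956, 0.0], [-0.002, 0.0, -1.0]]
force: [-3.5, -0.8, 0.1]
finger_gap: 0.0216
grasp_force: 30.0
```

```bash
python3 -c "
from st import *
tq()"
```

```text
t 15.6 P [ 0.522  -0.0068  0.0557] psi -17.05 tilt [-1.7e-03  2.0e-04 -1.0e+00] sock [ 0.603  -0.0319] F [-3.5 -0.8  0.1] T [-0.19  0.78  0.12]
F tool [-3.1  1.8 -0.1] T tool [-0.41 -0.7  -0.12]
```

Request:
{"method": "move_arm", "body": {"series": [{"gripper":0,"translation":[0.005,-0.296,0],"spin":2},{"gripper":0,"translation":[0.005,-0.296,0],"spin":2},{"gripper":0,"translation":[0.005,-0.296,0],"spin":2}]}}

```text
t: 15.85
eef_pos: [0.5251, 0.0017, 0.0556]
tcp_rot: [[0.92, -0.392, -0.002], [-0.392, -0.92, 0.0], [-0.002, 0.0, -1.0]]
force: [-4.3, -1.3, 1.0]
finger_gap: 0.0211
grasp_force: 30.0
```

```bash
python3 -c "
from st import *
tq()"
```

```text
t 15.85 P [0.5251 0.0017 0.0556] psi -23.06 tilt [-1.8e-03  4.0e-04 -1.0e+00] sock [ 0.603  -0.0318] F [-4.3 -1.3  1. ] T [-0.13  0.78  0.13]
F tool [-3.5  2.9 -1. ] T tool [-0.43 -0.66 -0.13]
```

Request:
{"method": "move_arm", "body": {"series": [{"gripper":0,"translation":[0.005,-0.296,0],"spin":2},{"gripper":0,"translation":[0.005,-0.296,0],"spin":2},{"gripper":0,"translation":[0.005,-0.296,0],"spin":2}]}}

```text
t: 16.1
eef_pos: [0.5287, 0.0093, 0.0556]
tcp_rot: [[0.874, -0.485, -0.002], [-0.485, -0.874, -0.001], [-0.002, 0.002, -1.0]]
force: [-5.8, -4.8, 0.6]
finger_gap: 0.0218
grasp_force: 30.1
```

```bash
python3 -c "
from st import *
tq()"
```

```text
t 16.1 P [0.5287 0.0093 0.0556] psi -29.02 tilt [-2.4e-03 -6.0e-04 -1.0e+00] sock [ 0.6027 -0.0321] F [-5.8 -4.8  0.6] T [-0.94  1.07  0.23]
F tool [-2.8  7.  -0.6] T tool [-1.34 -0.48 -0.23]
```

Request:
{"method": "move_arm", "body": {"series": [{"gripper":0,"translation":[0,-0.148,0],"spin":1},{"gripper":0,"translation":[0,-0.148,0],"spin":1},{"gripper":0,"translation":[0,-0.148,0],"spin":1}]}}

```text
t: 16.35
eef_pos: [0.5299, 0.0119, 0.0551]
tcp_rot: [[0.849, -0.528, -0.005], [-0.528, -0.849, -0.003], [-0.003, 0.006, -1.0]]
force: [-7.1, -6.3, 1.5]
finger_gap: 0.0218
grasp_force: 30.6
```

```bash
python3 -c "
from st import *
tq()"
```

```text
t 16.35 P [0.5299 0.0119 0.0551] psi -31.86 tilt [-0.0052 -0.0033 -1.    ] sock [ 0.6017 -0.0331] F [-7.1 -6.3  1.5] T [-1.3   1.47  0.63]
F tool [-2.7  9.1 -1.5] T tool [-1.88 -0.56 -0.63]
```

Request:
{"method": "move_arm", "body": {"series": [{"gripper":0,"translation":[0,-0.148,0],"spin":1},{"gripper":0,"translation":[0,-0.148,0],"spin":1},{"gripper":0,"translation":[0,-0.148,0],"spin":1}]}}

```text
t: 16.6
eef_pos: [0.5324, 0.0159, 0.0551]
tcp_rot: [[0.82, -0.572, -0.005], [-0.572, -0.82, -0.002], [-0.003, 0.005, -1.0]]
force: [-7.2, -6.1, 1.1]
finger_gap: 0.0215
grasp_force: 30.5
```

```bash
python3 -c "
from st import *
tq()"
```

```text
t 16.6 P [0.5324 0.0159 0.0551] psi -34.88 tilt [-0.005  -0.0024 -1.    ] sock [ 0.6017 -0.0328] F [-7.2 -6.1  1.1] T [-1.    1.38  0.58]
F tool [-2.4  9.1 -1.1] T tool [-1.61 -0.55 -0.58]
```

Request:
{"method": "move_arm", "body": {"series": [{"gripper":0,"translation":[0,-0.148,0],"spin":1},{"gripper":0,"translation":[0,-0.148,0],"spin":1},{"gripper":0,"translation":[0,-0.148,0],"spin":1},{"gripper":0,"translation":[0,-0.148,0],"spin":1}]}}

```text
t: 16.93
eef_pos: [0.5361, 0.0211, 0.0551]
tcp_rot: [[0.778, -0.628, -0.004], [-0.628, -0.778, -0.002], [-0.002, 0.004, -1.0]]
force: [-5.5, -2.9, 0.2]
finger_gap: 0.0216
grasp_force: 30.4
```

```bash
python3 -c "
from st import *
tq()"
```

```text
t 16.9333 P [0.5361 0.0211 0.0551] psi -38.91 tilt [-0.0043 -0.0016 -1.    ] sock [ 0.6019 -0.0324] F [-5.5 -2.9  0.2] T [-0.73  1.24  0.45]
F tool [-2.5  5.7 -0.2] T tool [-1.34 -0.5  -0.45]
```

```bash
python3 - <<'E'
from st import *
im=bot.capture("wrist"); cv2.imwrite("pics/w6.png",im[:,:,::-1])
cv2.imwrite("pics/w6c.png",cv2.resize(im[40:190,240:400,::-1],None,fx=4,fy=4,interpolation=cv2.INTER_CUBIC)); tq()
E
```

```text
t 16.9833 P [0.5363 0.0213 0.0552] psi -38.94 tilt [-0.0041 -0.0014 -1.    ] sock [ 0.602  -0.0323] F [-5.6 -2.6 -0.3] T [-0.75  1.23  0.47]
F tool [-2.7  5.5  0.3] T tool [-1.35 -0.48 -0.47]
```

View pics/w6c.png

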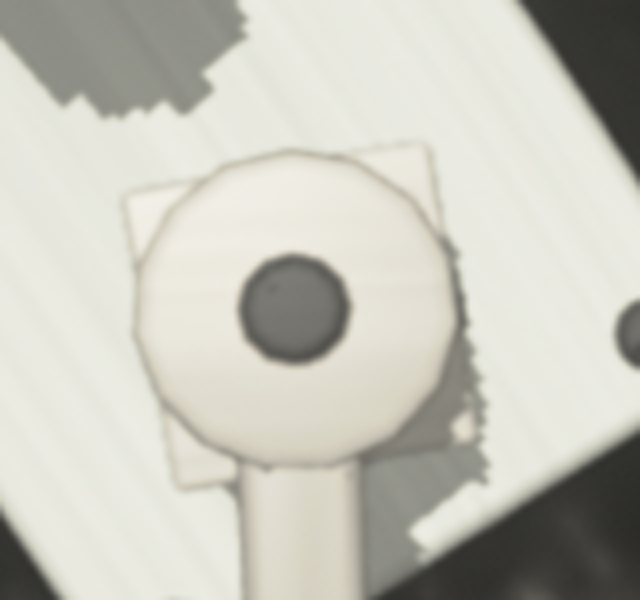

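Request:
{"method": "move_arm", "body": {"series": [{"gripper":0,"translation":[0,-0.148,0],"spin":1},{"gripper":0,"translation":[0,0,0],"spin":0},{"gripper":0,"translation":[0,0,0],"spin":0},{"gripper":0,"translation":[0,0.148,0],"spin":-1},{"gripper":0,"translation":[0,0.148,0],"spin":-1},{"gripper":0,"translation":[0,0,0],"spin":0}]}}

```text
t: 17.48
eef_pos: [0.5363, 0.0208, 0.0556]
tcp_rot: [[0.788, -0.616, -0.001], [-0.616, -0.788, 0.001], [-0.001, -0.0, -1.0]]
force: [-3.4, 0.9, -1.0]
finger_gap: 0.0217
grasp_force: 30.0
```

```bash
python3 -c "
from st import *
tq()"
```

```text
t 17.4833 P [0.5363 0.0208 0.0556] psi -38.01 tilt [-1.e-03  8.e-04 -1.e+00] sock [ 0.6029 -0.0316] F [-3.4  0.9 -1. ] T [ 0.05  0.8  -0.01]
F tool [-3.2  1.4  1. ] T tool [-0.45 -0.66  0.01]
```

Torque relieved; lift slowly.

Request:
{"method": "move_arm", "body": {"series": [{"gripper":0,"translation":[0,0,-0.1],"spin":0},{"gripper":0,"translation":[0,0,-0.1],"spin":0},{"gripper":0,"translation":[0,0,-0.1],"spin":0},{"gripper":0,"translation":[0,0,-0.1],"spin":0},{"gripper":0,"translation":[0,0,-0.1],"spin":0},{"gripper":0,"translation":[0,0,-0.1],"spin":0}]}}

```text
t: 17.98
eef_pos: [0.5377, 0.0192, 0.061]
tcp_rot: [[0.787, -0.616, 0.003], [-0.616, -0.787, -0.003], [0.004, 0.0, -1.0]]
force: [7.3, -6.9, -15.0]
finger_gap: 0.0213
grasp_force: 30.0
```

```bash
python3 -c "
from st import *
tq()"
```

```text
t 17.9833 P [0.5377 0.0192 0.061 ] psi -38.06 tilt [ 0.0028 -0.0026 -1.    ] sock [ 0.6043 -0.0333] F [  7.3  -6.9 -15. ] T [-1.27 -0.83  0.17]
F tool [ 9.9  1.  15. ] T tool [-0.49  1.44 -0.17]
```

Request:
{"method": "move_arm", "body": {"series": [{"gripper":0,"translation":[0.1,0,0],"spin":0},{"gripper":0,"translation":[0,0,-0.05],"spin":0},{"gripper":0,"translation":[0,0,-0.05],"spin":0},{"gripper":0,"translation":[0,0,0],"spin":0}]}}

```text
t: 18.32
eef_pos: [0.538, 0.019, 0.0619]
tcp_rot: [[0.787, -0.617, 0.002], [-0.617, -0.787, -0.002], [0.002, 0.001, -1.0]]
force: [4.9, -4.7, -13.3]
finger_gap: 0.0218
grasp_force: 30.0
```

```bash
python3 -c "
from st import *
tq()"
```

```text
t 18.3167 P [0.538  0.019  0.0619] psi -38.06 tilt [ 0.0015 -0.0019 -1.    ] sock [ 0.6046 -0.0336] F [  4.9  -4.7 -13.3] T [-1.04 -0.57  0.13]
F tool [ 6.7  0.7 13.3] T tool [-0.47  1.09 -0.14]
```

Request:
{"method": "move_arm", "body": {"series": [{"gripper":0,"translation":[0.1,0,0],"spin":0},{"gripper":0,"translation":[0.05,0,-0.05],"spin":0},{"gripper":0,"translation":[0,0,-0.1],"spin":0},{"gripper":0,"translation":[0,0,-0.1],"spin":0},{"gripper":0,"translation":[0,0,0],"spin":0}]}}

```text
t: 18.73
eef_pos: [0.539, 0.0183, 0.0647]
tcp_rot: [[0.787, -0.616, 0.001], [-0.616, -0.787, -0.002], [0.002, 0.001, -1.0]]
force: [3.9, -6.2, -14.8]
finger_gap: 0.0217
grasp_force: 30.0
```

```bash
python3 -c "
from st import *
tq()"
```

```text
t 18.7333 P [0.539  0.0183 0.0647] psi -38.05 tilt [ 0.001  -0.0017 -1.    ] sock [ 0.6056 -0.0343] F [  3.9  -6.2 -14.8] T [-1.03 -0.51  0.17]
F tool [ 6.9  2.5 14.8] T tool [-0.5   1.03 -0.17]
```

Request:
{"method": "move_arm", "body": {"series": [{"gripper":0,"translation":[0.05,0,-0.1],"spin":0},{"gripper":0,"translation":[0.05,0,-0.1],"spin":0},{"gripper":0,"translation":[0.05,-0.02,-0.1],"spin":0},{"gripper":0,"translation":[0,0,-0.1],"spin":0},{"gripper":0,"translation":[0,0,0],"spin":0}]}}

```text
t: 19.15
eef_pos: [0.5403, 0.0172, 0.0684]
tcp_rot: [[0.788, -0.616, 0.001], [-0.616, -0.788, -0.002], [0.002, 0.001, -1.0]]
force: [5.0, -7.3, -16.0]
finger_gap: 0.0217
grasp_force: 30.0
```

```bash
python3 -c "
from st import *
tq()"
```

```text
t 19.15 P [0.5403 0.0172 0.0684] psi -38.05 tilt [ 0.001  -0.0022 -1.    ] sock [ 0.6069 -0.0353] F [  5.   -7.3 -16. ] T [-1.25 -0.6   0.13]
F tool [ 8.4  2.6 16. ] T tool [-0.61  1.25 -0.13]
```

Request:
{"method": "move_arm", "body": {"series": [{"gripper":0,"translation":[0,0,0.1],"spin":0},{"gripper":0,"translation":[-0.05,0,0.1],"spin":0},{"gripper":0,"translation":[-0.05,0.02,0.1],"spin":0},{"gripper":0,"translation":[-0.05,0,0.1],"spin":0},{"gripper":0,"translation":[-0.05,0,0.1],"spin":0},{"gripper":0,"translation":[-0.05,0,0.1],"spin":0},{"gripper":0,"translation":[-0.05,0,0.1],"spin":0},{"gripper":0,"translation":[-0.05,0,0.1],"spin":0},{"gripper":0,"translation":[-0.05,0,0.1],"spin":0},{"gripper":0,"translation":[0,0,0.1],"spin":0},{"gripper":0,"translation":[0,0,0.1],"spin":0},{"gripper":0,"translation":[0,0,0.1],"spin":0}]}}

```text
t: 20.15
eef_pos: [0.5356, 0.0219, 0.0571]
tcp_rot: [[0.787, -0.617, -0.003], [-0.617, -0.787, 0.003], [-0.004, -0.0, -1.0]]
force: [-7.5, 2.2, 4.2]
finger_gap: 0.0216
grasp_force: 30.0
```

```bash
python3 -c "
from st import *
tq()"
```

```text
t 20.15 P [0.5356 0.0219 0.0571] psi -38.08 tilt [-0.0028  0.0025 -1.    ] sock [ 0.6022 -0.0306] F [-7.5  2.2  4.2] T [0.42 1.25 0.18]
F tool [-7.3  2.9 -4.2] T tool [-0.45 -1.24 -0.18]
```

Request:
{"method": "move_arm", "body": {"series": [{"gripper":6,"translation":[0,0,0],"spin":0},{"gripper":6,"translation":[0,0,0],"spin":0},{"gripper":6,"translation":[0,0,0],"spin":0},{"gripper":6,"translation":[0,0,0],"spin":0},{"gripper":7.5,"translation":[0,0,-2],"spin":0},{"gripper":7.5,"translation":[0,0,-2.5],"spin":0},{"gripper":7.5,"translation":[0,0,-2.5],"spin":0},{"gripper":7.5,"translation":[0,0,-2],"spin":0},{"gripper":7.5,"translation":[2,0,0],"spin":0},{"gripper":7.5,"translation":[2.5,0,0],"spin":0},{"gripper":7.5,"translation":[2.5,0,0],"spin":0},{"gripper":7.5,"translation":[1.7,0,0],"spin":0},{"gripper":7.5,"translation":[0,0,0],"spin":-5},{"gripper":7.5,"translation":[0,0,0],"spin":-5},{"gripper":7.5,"translation":[0,0,0],"spin":0},{"gripper":7.5,"translation":[0,0,0],"spin":0},{"gripper":7.5,"translation":[0,0,0],"spin":0}]}}

```text
t: 21.57
eef_pos: [0.6053, -0.0329, 0.1474]
tcp_rot: [[0.882, -0.472, 0.0], [-0.472, -0.882, 0.0], [0.0, -0.0, -1.0]]
force: [0.5, -0.5, -0.5]
finger_gap: 0.075
grasp_force: 0.0
```

```bash
python3 - <<'E'
from st import *
im=bot.capture("wrist"); cv2.imwrite("pics/w7.png",im[:,:,::-1])
s=bot.sense();R=s["tcp_rot"]; tq()
e=np.array([.604,-.032])-s["eef_pos"][:2]; print("shift cm",R[:2,:2].T@e*100)
q=proj("wrist",[.604,-.032,.09]); print(q, proj("wrist",s["eef_pos"]))
x0,y0=int(q[0])-100,int(q[1])-75; print(x0,y0)
cv2.imwrite("pics/w7c.png",cv2.resize(im[y0:y0+150,x0:x0+200,::-1],None,fx=4,fy=4,interpolation=cv2.INTER_CUBIC))
E
```

```text
t 21.6167 P [ 0.6053 -0.0329  0.1474] psi -28.15 tilt [ 4.e-04  0.e+00 -1.e+00] sock [ 0.6799 -0.0731] F [-0.4 -0.7 -0. ] T [0.05 0.14 0.01]
F tool [-0.   0.8  0. ] T tool [-0.02 -0.15 -0.01]
shift cm [-0.15437611 -0.01623195]
[318.50591941 243.65235947] [318.72371899 269.08526165]
218 168
```

View pics/w7c.png

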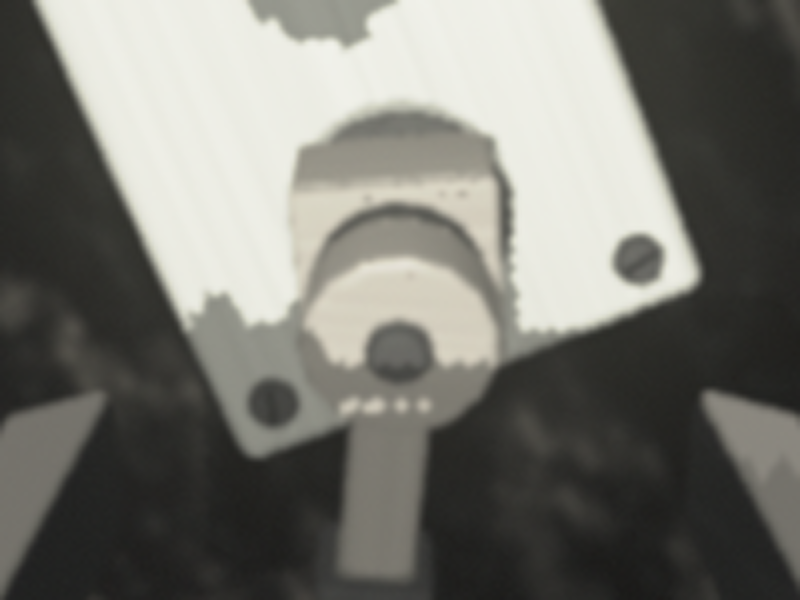

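Request:
{"method": "move_arm", "body": {"series": [{"gripper":7.5,"translation":[-0.4,0,2],"spin":-2.5},{"gripper":7.5,"translation":[0,0,2.5],"spin":0},{"gripper":7.5,"translation":[0,0,2.5],"spin":0},{"gripper":7.5,"translation":[0,0,2],"spin":0},{"gripper":7.5,"translation":[0,0,1],"spin":0},{"gripper":7.5,"translation":[0,0,1],"spin":0},{"gripper":7.5,"translation":[0,0,0],"spin":0},{"gripper":5.5,"translation":[0,0,0],"spin":0},{"gripper":5,"translation":[0,0,0],"spin":0},{"gripper":4.6,"translation":[0,0,0],"spin":0},{"gripper":4.3,"translation":[0,0,0],"spin":0},{"gripper":4,"translation":[0,0,0],"spin":0},{"gripper":2,"translation":[0,0,0],"spin":0},{"gripper":0,"translation":[0,0,0],"spin":0},{"gripper":0,"translation":[0,0,0],"spin":0}]}}

```text
t: 22.87
eef_pos: [0.6024, -0.0308, 0.0379]
tcp_rot: [[0.902, -0.432, 0.001], [-0.432, -0.902, 0.0], [0.001, -0.001, -1.0]]
force: [0.7, 2.7, 3.7]
finger_gap: 0.0373
grasp_force: 33.1
```

```bash
python3 -c "
from st import *
tq()"
```

```text
t 22.8667 P [ 0.6024 -0.0308  0.0379] psi -25.57 tilt [ 1.4e-03  4.0e-04 -1.0e+00] sock [ 0.6787 -0.0677] F [0.7 2.7 3.7] T [ 0.53 -0.    0.04]
F tool [-0.5 -2.7 -3.7] T tool [ 0.48 -0.23 -0.04]
```

Request:
{"method": "move_arm", "body": {"series": [{"gripper":0,"translation":[0,0,-0.1],"spin":0},{"gripper":0,"translation":[0,0,-0.1],"spin":0},{"gripper":0,"translation":[0,0,-0.1],"spin":0},{"gripper":0,"translation":[0,0,-0.1],"spin":0},{"gripper":0,"translation":[0,0,-0.1],"spin":0},{"gripper":0,"translation":[0,0,0],"spin":0}]}}

```text
t: 23.37
eef_pos: [0.6009, -0.0311, 0.0416]
tcp_rot: [[0.902, -0.432, -0.002], [-0.432, -0.902, 0.0], [-0.002, 0.001, -1.0]]
force: [1.3, 1.0, -6.5]
finger_gap: 0.0372
grasp_force: 33.8
```

```bash
python3 -c "
from st import *
tq(); s=bot.sense(); print(s['finger_gap'],s['grasp_force'])"
```

```text
t 23.3667 P [ 0.6009 -0.0311  0.0416] psi -25.56 tilt [-1.8e-03  1.0e-04 -1.0e+00] sock [ 0.6773 -0.068 ] F [ 1.3  1.  -6.5] T [ 0.17 -0.3   0.05]
F tool [ 0.8 -1.4  6.5] T tool [ 0.29  0.2  -0.05]
0.03716460228453269 33.783188212401
```

Request:
{"method": "move_arm", "body": {"series": [{"gripper":0,"translation":[0,0,-0.1],"spin":0},{"gripper":0,"translation":[0,0,-0.1],"spin":0},{"gripper":0,"translation":[0,0,-0.1],"spin":0},{"gripper":0,"translation":[0,0,-0.1],"spin":0},{"gripper":0,"translation":[0,0,-0.1],"spin":0},{"gripper":0,"translation":[0,0,-0.1],"spin":0},{"gripper":0,"translation":[0,0,-0.1],"spin":0},{"gripper":0,"translation":[0,0,0],"spin":0}]}}

```text
t: 24.03
eef_pos: [0.6014, -0.0312, 0.0493]
tcp_rot: [[0.902, -0.432, -0.001], [-0.432, -0.902, -0.0], [-0.001, 0.0, -1.0]]
force: [-2.3, 1.2, -5.4]
finger_gap: 0.0369
grasp_force: 33.4
```

```bash
python3 -c "
from st import *
tq(); s=bot.sense(); print(s['finger_gap'],s['grasp_force'])"
```

```text
t 24.0333 P [ 0.6014 -0.0312  0.0493] psi -25.56 tilt [-9.e-04 -1.e-04 -1.e+00] sock [ 0.6777 -0.068 ] F [-2.3  1.2 -5.4] T [0.03 0.36 0.02]
F tool [-2.6 -0.1  5.5] T tool [-0.12 -0.34 -0.02]
0.03686258093950637 33.39785154003039
```

Request:
{"method": "move_arm", "body": {"series": [{"gripper":0,"translation":[0,0,-0.2],"spin":0},{"gripper":0,"translation":[0,0,-0.2],"spin":0},{"gripper":0,"translation":[0,0,-0.2],"spin":0},{"gripper":0,"translation":[0,0,-0.2],"spin":0},{"gripper":0,"translation":[0,0,-0.2],"spin":0},{"gripper":0,"translation":[0,0,-0.2],"spin":0},{"gripper":0,"translation":[0,0,-0.2],"spin":0},{"gripper":0,"translation":[0,0,-0.2],"spin":0},{"gripper":0,"translation":[0,0,-0.5],"spin":0},{"gripper":0,"translation":[0,0,-1],"spin":0},{"gripper":0,"translation":[0,0,-1],"spin":0},{"gripper":0,"translation":[0,0,-1],"spin":0},{"gripper":0,"translation":[0,0,0],"spin":0},{"gripper":0,"translation":[0,0,0],"spin":0}]}}

```text
t: 25.2
eef_pos: [0.6026, -0.0314, 0.1017]
tcp_rot: [[0.902, -0.432, 0.003], [-0.432, -0.902, -0.001], [0.003, -0.001, -1.0]]
force: [-0.5, 0.2, -5.3]
finger_gap: 0.0372
grasp_force: 34.1
```

```bash
python3 - <<'E'
from st import *
tq(); s=bot.sense(); print(s['finger_gap'],s['grasp_force'])
im=bot.capture("wrist"); cv2.imwrite("pics/w8.png",im[:,:,::-1])
top=bot.capture("top"); cv2.imwrite("pics/top8.png",top[:,:,::-1]); sc=bot.capture("scene"); cv2.imwrite("pics/scene8.png",sc[:,:,::-1])
# dark pivot pin inside bright hub: find dark blobs near image centre
g=cv2.cvtColor(im,cv2.COLOR_RGB2GRAY)[190:320,250:390]
c=cv2.HoughCircles(cv2.medianBlur(cv2.resize(g,None,fx=3,fy=3),5),cv2.HOUGH_GRADIENT,1,30,param1=80,param2=18,minRadius=15,maxRadius=80)
print(None if c is None else [(x/3+250,y/3+190,r/3) for x,y,r in c[0][:6]])
R=s["tcp_rot"]
print("pin if level at grasp: ",[proj("wrist",s["eef_pos"]+R@np.array([x,0,-.019-.033-d])).round(1) for x in(0,-.004) for d in (0,)])
E
```

```text
t 25.2 P [ 0.6026 -0.0314  0.1017] psi -25.57 tilt [ 2.6e-03 -6.0e-04 -1.0e+00] sock [ 0.679  -0.0682] F [-0.5  0.2 -5.3] T [-0.14 -0.05 -0.02]
F tool [-0.6  0.   5.3] T tool [-0.1   0.1   0.02]
0.037249177049268854 34.050276515990845
[(np.float32(326.5), np.float32(292.83334), np.float32(25.333334)), (np.float32(322.5), np.float32(225.5), np.float32(25.733332)), (np.float32(385.1667), np.float32(246.5), np.float32(7.3333335)), (np.float32(311.16666), np.float32(285.83334), np.float32(26.1)), (np.float32(371.16666), np.float32(281.83334), np.float32(12.666667))]
pin if level at grasp:  [array([318. , 308.7]), array([318. , 316.6])]
```

Request:
{"method": "move_arm", "body": {"series": [{"gripper":0,"translation":[-0.5,-0.4,0],"spin":0},{"gripper":0,"translation":[-1,-0.8,0],"spin":0},{"gripper":0,"translation":[-1.8,-1.5,0],"spin":0},{"gripper":0,"translation":[-2,-1.7,0],"spin":0},{"gripper":0,"translation":[-2,-1.7,0],"spin":0},{"gripper":0,"translation":[-2,-1.7,0],"spin":0},{"gripper":0,"translation":[-2,-1.7,0],"spin":0},{"gripper":0,"translation":[-2,-1.6,0],"spin":0},{"gripper":0,"translation":[-1.2,-1,0],"spin":0},{"gripper":0,"translation":[-0.6,-0.5,0],"spin":0},{"gripper":0,"translation":[0,0,1],"spin":0},{"gripper":0,"translation":[0,0,1],"spin":0},{"gripper":0,"translation":[0,0,1],"spin":0},{"gripper":0,"translation":[0,0,1],"spin":0},{"gripper":0,"translation":[0,0,0],"spin":0},{"gripper":0,"translation":[0,0,0],"spin":0}]}}

```text
t: 26.68
eef_pos: [0.5192, 0.147, 0.0589]
tcp_rot: [[0.902, -0.433, -0.003], [-0.433, -0.902, -0.0], [-0.002, 0.001, -1.0]]
force: [0.2, -0.0, -3.8]
finger_gap: 0.0371
grasp_force: 33.9
```

```bash
python3 - <<'E'
from st import *
tq()
E
```

```text
t 26.6833 P [0.5192 0.147  0.0589] psi -25.63 tilt [-2.7e-03 -2.0e-04 -1.0e+00] sock [0.5955 0.11  ] F [ 0.2 -0.  -3.8] T [-0.12 -0.13 -0.  ]
F tool [ 0.2 -0.1  3.8] T tool [-0.05  0.17  0.  ]
```

Mouth roughly 45 mm up; lower slowly, watching for the leg touching.

Request:
{"method": "move_arm", "body": {"series": [{"gripper":0,"translation":[0,0,0.4],"spin":0},{"gripper":0,"translation":[0,0,0.4],"spin":0},{"gripper":0,"translation":[0,0,0.4],"spin":0},{"gripper":0,"translation":[0,0,0.3],"spin":0},{"gripper":0,"translation":[0,0,0.3],"spin":0},{"gripper":0,"translation":[0,0,0.2],"spin":0},{"gripper":0,"translation":[0,0,0],"spin":0}]}}

```text
t: 27.27
eef_pos: [0.5198, 0.1477, 0.04]
tcp_rot: [[0.902, -0.432, -0.0], [-0.432, -0.902, 0.0], [-0.0, 0.0, -1.0]]
force: [-0.9, 0.3, -2.9]
finger_gap: 0.0372
grasp_force: 32.9
```

Request:
{"method": "move_arm", "body": {"series": [{"gripper":0,"translation":[0,0,0.2],"spin":0},{"gripper":0,"translation":[0,0,0.2],"spin":0},{"gripper":0,"translation":[0,0,0.2],"spin":0},{"gripper":0,"translation":[0,0,0.2],"spin":0},{"gripper":0,"translation":[0,0,0],"spin":0}]}}

```text
t: 27.68
eef_pos: [0.5202, 0.1477, 0.0323]
tcp_rot: [[0.902, -0.432, 0.0], [-0.432, -0.902, 0.0], [0.0, -0.0, -1.0]]
force: [0.8, -1.0, -0.8]
finger_gap: 0.0371
grasp_force: 30.2
```

```bash
python3 - <<'E'
from st import *
tq()
E
```

```text
t 27.6833 P [0.5202 0.1477 0.0323] psi -25.59 tilt [ 4.e-04  2.e-04 -1.e+00] sock [0.5965 0.1108] F [ 0.8 -1.  -0.8] T [ 0.01  0.01 -0.04]
F tool [1.1 0.6 0.8] T tool [ 0.   -0.02  0.04]
```

Request:
{"method": "move_arm", "body": {"series": [{"gripper":0,"translation":[0,0,0.2],"spin":0},{"gripper":0,"translation":[0,0,0.2],"spin":0},{"gripper":0,"translation":[0,0,0.2],"spin":0},{"gripper":0,"translation":[0,0,0],"spin":0}]}}

```text
t: 28.02
eef_pos: [0.5195, 0.1477, 0.0257]
tcp_rot: [[0.902, -0.432, -0.001], [-0.432, -0.902, 0.0], [-0.001, 0.0, -1.0]]
force: [0.6, -0.7, -0.7]
finger_gap: 0.0367
grasp_force: 30.0
```

```bash
python3 - <<'E'
from st import *
tq()
E
```

```text
t 28.0167 P [0.5195 0.1477 0.0257] psi -25.58 tilt [-9.e-04  0.e+00 -1.e+00] sock [0.5959 0.1108] F [ 0.6 -0.7 -0.7] T [-0.03  0.08  0.03]
F tool [0.9 0.4 0.7] T tool [-0.06 -0.05 -0.03]
```

Request:
{"method": "move_arm", "body": {"series": [{"gripper":0,"translation":[0,0,0.2],"spin":0},{"gripper":0,"translation":[0,0,0.2],"spin":0},{"gripper":0,"translation":[0,0,0.15],"spin":0},{"gripper":0,"translation":[0,0,0.15],"spin":0},{"gripper":0,"translation":[0,0,0],"spin":0}]}}

```text
t: 28.43
eef_pos: [0.5196, 0.1477, 0.0188]
tcp_rot: [[0.902, -0.432, -0.001], [-0.432, -0.902, 0.0], [-0.001, 0.0, -1.0]]
force: [1.7, -0.9, -2.3]
finger_gap: 0.0371
grasp_force: 30.0
```

```bash
python3 - <<'E'
from st import *
tq()
E
```

```text
t 28.4333 P [0.5196 0.1477 0.0188] psi -25.58 tilt [-7.e-04  1.e-04 -1.e+00] sock [0.5959 0.1108] F [ 1.7 -0.9 -2.3] T [-0.01  0.1  -0.06]
F tool [2.  0.1 2.3] T tool [-0.05 -0.08  0.06]
```

Request:
{"method": "move_arm", "body": {"series": [{"gripper":0,"translation":[0,0,0.1],"spin":0},{"gripper":0,"translation":[0,0,0.1],"spin":0},{"gripper":0,"translation":[0,0,0.1],"spin":0},{"gripper":0,"translation":[0,0,0.1],"spin":0},{"gripper":0,"translation":[0,0,0],"spin":0}]}}

```text
t: 28.85
eef_pos: [0.5197, 0.1477, 0.015]
tcp_rot: [[0.902, -0.432, -0.0], [-0.432, -0.902, 0.0], [-0.0, 0.0, -1.0]]
force: [1.1, -1.1, -1.7]
finger_gap: 0.0372
grasp_force: 30.0
```

```bash
python3 - <<'E'
from st import *
tq()
E
```

```text
t 28.85 P [0.5197 0.1477 0.015 ] psi -25.58 tilt [-3.e-04  0.e+00 -1.e+00] sock [0.5961 0.1108] F [ 1.1 -1.1 -1.7] T [-0.06  0.08  0.05]
F tool [1.5 0.5 1.7] T tool [-0.09 -0.04 -0.05]
```

Request:
{"method": "move_arm", "body": {"series": [{"gripper":0,"translation":[0,0,0.1],"spin":0},{"gripper":0,"translation":[0,0,0.05],"spin":0},{"gripper":0,"translation":[0,0,0],"spin":0},{"gripper":0,"translation":[0,0,0],"spin":0}]}}

```text
t: 29.18
eef_pos: [0.5198, 0.1477, 0.0137]
tcp_rot: [[0.902, -0.432, -0.0], [-0.432, -0.902, 0.0], [-0.0, 0.0, -1.0]]
force: [1.3, -1.1, -1.2]
finger_gap: 0.037
grasp_force: 30.0
```

```bash
python3 - <<'E'
from st import *
tq()
E
```

```text
t 29.1833 P [0.5198 0.1477 0.0137] psi -25.57 tilt [-2.e-04  1.e-04 -1.e+00] sock [0.5962 0.1109] F [ 1.3 -1.1 -1.2] T [-0.02  0.17  0.02]
F tool [1.6 0.4 1.2] T tool [-0.09 -0.14 -0.02]
```

Request:
{"method": "move_arm", "body": {"series": [{"gripper":0,"translation":[0,0,0.05],"spin":0},{"gripper":0,"translation":[0,0,0.05],"spin":0},{"gripper":0,"translation":[0,0,0.05],"spin":0},{"gripper":0,"translation":[0,0,0],"spin":0},{"gripper":0,"translation":[0,0,0],"spin":0}]}}

```text
t: 29.6
eef_pos: [0.52, 0.1477, 0.0124]
tcp_rot: [[0.902, -0.432, 0.0], [-0.432, -0.902, -0.0], [0.0, -0.0, -1.0]]
force: [1.0, -1.4, 0.4]
finger_gap: 0.0368
grasp_force: 30.0
```

```bash
python3 - <<'E'
from st import *
tq()
E
```

```text
t 29.6 P [0.52   0.1477 0.0124] psi -25.57 tilt [ 1.e-04 -0.e+00 -1.e+00] sock [0.5964 0.1108] F [ 1.  -1.4  0.4] T [-0.08  0.18  0.02]
F tool [ 1.5  0.9 -0.4] T tool [-0.15 -0.13 -0.02]
```

Request:
{"method": "move_arm", "body": {"series": [{"gripper":4.2,"translation":[0,0,0],"spin":0},{"gripper":5,"translation":[0,0,0],"spin":0},{"gripper":6,"translation":[0,0,0],"spin":0},{"gripper":7.5,"translation":[0,0,0],"spin":0},{"gripper":7.5,"translation":[0,0,0],"spin":0},{"gripper":7.5,"translation":[0,0,-0.5],"spin":0},{"gripper":7.5,"translation":[0,0,-1],"spin":0},{"gripper":7.5,"translation":[0,0,-2],"spin":0},{"gripper":7.5,"translation":[0,0,-2.5],"spin":0},{"gripper":7.5,"translation":[0,0,-2.5],"spin":0},{"gripper":7.5,"translation":[0,0,-2.5],"spin":0},{"gripper":7.5,"translation":[0,0,-2.5],"spin":0},{"gripper":7.5,"translation":[0,0,-2],"spin":0},{"gripper":7.5,"translation":[-2,0,0],"spin":0},{"gripper":7.5,"translation":[-2.5,0,0],"spin":0},{"gripper":7.5,"translation":[-2.5,0,0],"spin":0},{"gripper":7.5,"translation":[0,0,0],"spin":0},{"gripper":7.5,"translation":[0,0,0],"spin":0},{"gripper":7.5,"translation":[0,0,0],"spin":0}]}}

```text
t: 31.18
eef_pos: [0.4575, 0.1778, 0.1682]
tcp_rot: [[0.902, -0.432, 0.002], [-0.432, -0.902, 0.0], [0.002, -0.001, -1.0]]
force: [0.4, 0.1, 1.1]
finger_gap: 0.0749
grasp_force: 0.0
```

```bash
python3 - <<'E'
from st import *
tq(); p=bot.camera_params("wrist"); im=bot.capture("wrist"); cv2.imwrite("pics/w9.png",im[:,:,::-1])
g=cv2.cvtColor(im,cv2.COLOR_RGB2GRAY)
q=proj("wrist",[.52,.148,.066]); print("exp hub",q)
x0,y0=int(q[0])-60,int(q[1])-60
b=cv2.GaussianBlur(g,(3,3),0)
_,m=cv2.threshold(b,0,255,cv2.THRESH_BINARY+cv2.THRESH_OTSU)
sub=g[y0:y0+130:3,x0:x0+120:2]
# coarse ascii view of brightness, white objects on black worktop
for r in sub: print("".join(" .:-=+*#%@"[min(int(v)//26,9)] for v in r))
E
```

```text
t 31.1833 P [0.4575 0.1778 0.1682] psi -25.57 tilt [ 1.8e-03  1.0e-04 -1.0e+00] sock [0.5339 0.1409] F [0.4 0.1 1.1] T [0.02 0.12 0.03]
F tool [ 0.3 -0.2 -1.1] T tool [-0.03 -0.12 -0.03]
exp hub [318.47159353 144.67507236]
:::::::::::::::::::::::::::::::::---::::-----:::::::::::::::
:::::::::::::::::::::::::::::::::----::::-====--::::::::::::
::::::--::::::::::::::::::::::::::---::::--==++=-:::::::::::
:::::--=-:::::::::::::::::::---::::---::::---+*+=--:::::::::
:::::--==-::::::::::-----:::----:::--:::::::--+*+==--:::::::
::::::--=-::::::::::------::---------:::::::::-===+=--::::::
::::::-----::::::::::----------:::------::::::----===--:::::
:::::::----::::::::::----------:::-------:::::---------:::::
::::::::::::::::::::::-----------:---------:::---:::::::::::
:::::::::::::::::::::----------------------:::::::::::::::::
::::::::::-:::::::----------------------------:----:::::::::
::::::::::-::::::----------------------------------:::::::::
:::::::::::::::::-----------------------------------::::::::
:::::::::::::::---------------==---------------------:::::::
::::::::::::-------#%%%
[... 1106 characters left out ...]
@%=-------=======----::::::::
==--------:------------%@@@@@@@@#---------=====-----::::::::
===------:::-----------@@@@@@@@@*------------====----:::::::
====----:::::---------=@@@@@@@@@+------------=====---:::::::
=====--::::::---------*@@@@@@@@@=-------------======--::::::
=====---::::::--------#@@@@@@@@%---=----------=======-::::::
==------:::::::-------%@@@@@@@@*---==----------=++==--::::::
--------::::::::------@@@@@@@@@+--=++=-----::--=+++=---:::::
-------::::::::::----=@@@@@@@@@---=+++=---::::--====---:::::
:---:::::-::::::::---*@@@@@@@@%---===+=---::::::--------::::
:---::::::::::::::-==#@@@@@@@@#--===-==--::::::::::::::--:::
::---:::::::::::::=*****##%%%%+=--==------::::::::::::::-:::
```

```bash
python3 - <<'E'
from st import *
from scipy.optimize import least_squares
im=cv2.imread("pics/w9.png",0); p=bot.camera_params("wrist")
_,m=cv2.threshold(im,150,255,cv2.THRESH_BINARY)
def span(y,c=318):
    x=np.where(m[y,c-70:c+70]>0)[0]+c-70; return x.min(),x.max()
L=np.array([(y,*span(y)) for y in range(176,212,3)]); print(L.tolist())
S=np.array([(y,*span(y)) for y in range(128,172,4)]); print(S.tolist())
nc=np.array([at("wrist",(a+b)/2,y,.055,p) for y,a,b in L]); d=np.polyfit(nc[:,0],nc[:,1],1)[0]; ha=np.degrees(np.arctan(d))
le=np.array([at("wrist",a,y,.04,p) for y,a,b in S[:8]]); sa=np.degrees(np.arctan(np.polyfit(le[:,0],le[:,1],1)[0]))
ri=np.array([at("wrist",b,y,.04,p) for y,a,b in S[:8]]); sr=np.degrees(np.arctan(np.polyfit(ri[:,0],ri[:,1],1)[0]))
print("handle",ha,"square",sa,sr,"trip rad",np.radians(ha-sa),np.radians(ha-sr))
pin=at("wrist",318.5,151.5,.066,p); print("pin",pin)
# handle far end: dark-vs-grey end along axis, long profile
u=np.array([np.cos(np.radians(ha)),np.sin(np.radians(ha))])
for r in range(40,190,6):
    a=proj("wrist",[*(pin-u*r/1000),.06],p); print(r,a.round().astype(int).tolist(),im[int(a[1]),int(a[0])],end=" | ")
print()
w=lambda r,z,o: proj("wrist",[*(pin-u*r/1000+o*np.array([-u[1],u[0]])),z],p)
for r in (60,80,100,120,140,160,170):
    prof=[im[int(q[1]),int(q[0])] for q in [w(r,.064,o) for o in np.arange(-.02,.0201,.0025)]]; print(r,prof)
E
```

```text
[[176, 305, 323], [179, 304, 323], [182, 304, 322], [185, 303, 322], [188, 303, 321], [191, 303, 321], [194, 302, 320], [197, 302, 320], [200, 301, 356], [203, 301, 319], [206, 300, 318], [209, 300, 318]]
[[128, 295, 342], [132, 295, 342], [136, 295, 342], [140, 294, 342], [144, 294, 342], [148, 295, 342], [152, 295, 342], [156, 295, 342], [160, 295, 342], [164, 295, 342], [168, 295, 342]]
handle -22.25910884113386 square -25.87996072784007 -25.253282241181523 trip rad 0.06319578715007211 0.05225818420646509
pin [0.51493482 0.15040092]
40 [321, 198] 113 | 46 [322, 205] 87 | 52 [322, 212] 96 | 58 [322, 219] 102 | 64 [323, 226] 75 | 70 [323, 233] 74 | 76 [324, 239] 62 | 82 [324, 246] 61 | 88 [324, 252] 56 | 94 [325, 259] 56 | 100 [325, 265] 50 | 106 [325, 271] 49 | 112 [326, 278] 48 | 118 [326, 284] 47 | 124 [326, 290] 47 | 130 [327, 296] 50 | 136 [327, 302] 48 | 142 [327, 308] 49 | 148 [328, 313] 49 | 154 [328, 319] 46 | 160 [328, 324] 45 | 166 [329, 330] 50 | 172 [329, 335] 47 | 178 [329, 340] 48 | 184 [330, 346] 48 | 
60 [np.uint8(81), np.uint8(94), np.uint8(103), np.uint8(117), np.
[... 963 characters left out ...]
5), np.uint8(45), np.uint8(43), np.uint8(43), np.uint8(44), np.uint8(44), np.uint8(45), np.uint8(49), np.uint8(55), np.uint8(51), np.uint8(48), np.uint8(48), np.uint8(49), np.uint8(48), np.uint8(49), np.uint8(138)]
160 [np.uint8(46), np.uint8(45), np.uint8(43), np.uint8(44), np.uint8(47), np.uint8(50), np.uint8(50), np.uint8(47), np.uint8(48), np.uint8(49), np.uint8(51), np.uint8(50), np.uint8(51), np.uint8(51), np.uint8(59), np.uint8(60), np.uint8(61)]
170 [np.uint8(47), np.uint8(45), np.uint8(49), np.uint8(50), np.uint8(47), np.uint8(48), np.uint8(47), np.uint8(48), np.uint8(47), np.uint8(47), np.uint8(48), np.uint8(46), np.uint8(52), np.uint8(57), np.uint8(62), np.uint8(65), np.uint8(73)]
```

```bash
python3 - <<'E'
from st import *
im=cv2.imread("pics/w9.png",0); p=bot.camera_params("wrist")
pts=[]
y=176; c=314.
while y<335:
    row=im[y].astype(int); t=130 if y<250 else 110
    a=b=int(round(c))
    if row[a]<t: break
    while row[a-1]>t: a-=1
    while row[b+1]>t: b+=1
    c=(a+b)/2; pts.append((y,a,b)); y+=3
print(pts[0],pts[12:16],pts[-1])
for lo,hi,z in((176,208,.055),(220,300,.064)):
    q=np.array([at("wrist",(a+b)/2,y,z,p) for y,a,b in pts if lo<=y<=hi]); k=np.polyfit(q[:,0],q[:,1],1)[0]; print(lo,np.degrees(np.arctan(k)),len(q), "width mm",[round(1e3*np.linalg.norm(at("wrist",a-.5,y,z,p)-at("wrist",b+.5,y,z,p)),1) for y,a,b in pts if lo<=y<=hi][::4])
P=at("wrist",318.5,151.5,.066,p); E=at("wrist",(pts[-1][1]+pts[-1][2])/2,pts[-1][0],.064,p); d=E-P
print("hub",P,"end",E,np.linalg.norm(d),"dir",np.degrees(np.arctan2(-d[1],-d[0])))
E
```

```text
(176, 305, 324) [(212, 296, 318), (215, 295, 319), (218, 295, 321), (221, 294, 319)] (332, 277, 302)
176 -34.60986743056418 11 width mm [np.float64(17.0), np.float64(17.1), np.float64(17.2)]
220 -34.47854023309762 27 width mm [np.float64(22.1), np.float64(22.2), np.float64(22.5), np.float64(21.8), np.float64(22.1), np.float64(22.3), np.float64(21.7)]
hub [0.51493482 0.15040092] end [0.37706388 0.2468476 ] 0.16825682469765746 dir -34.97445208753675
```

```bash
python3 -c "
from workcell import bot
print(bot.finish_job())"
```

```text
the job is handed in; nothing more can be done
None
```

The job is handed in; no verdict came back. The wrench was seated on the bolt and tripped. After a first pull by the handle stuck on the bolt, I regripped it at the head and lifted it off. It now stands level on the bare worktop about 0.2 m from the bolt, still tripped by about 0.16 rad by my camera measurement. I kept clear of the glass and jars but did not re-check their positions.

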